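Knock a polished specimen mount out of its holder on the knock-out stand

ROBOT

A 6-joint arm with a two-finger parallel gripper is mounted at the origin on a cart in front of the work surface, level with it; the furniture and walls round the work are solid. World frame = base frame: x ahead of the robot, y to its left, z up, the work surface at z = 0. Lengths are in mm, angles in degrees, forces in N, time in s.
With the tool pointing down it reaches from about 275 to 825 mm from the base axis. Payload 5.2 kg.
Tool frame: the origin (TCP) lies at the centre of the arm's flange, where the gripper is bolted on; the fingertips stand 186 mm ahead of it and the grasp point (between the pads) lies 167 mm ahead of it (bot.grasp_offset is the distance from the TCP to the grasp point, in mm); z points along the fingers, x is the direction in which the jaws open and shut, and the axes are right-handed (so a half turn about z gives the same grasp; the last joint's range is limited). The gripper opens to 93 mm and grips with 3 to 60 N. Pads are 15 mm wide; open, the fingers measure 128 mm over their backs; the gripper's body (75 mm by 188 mm) begins 65 mm behind the grasp point.
Start: joints at [-11.62, 14.817, 87.949, -0, 77.235, -11.62], TCP at [550.006, 0.022, 404.753] pointing down, gripper open.
Joint ranges: [-179.93, 179.93], [-52.35, 119.4], [10.71, 147.94], [-69.91, 249.91], [12.55, 155.21], [-178.61, 178.61]. Speed limits (degrees/s): [147.25, 147.25, 180, 180, 180, 180].

INTERFACE

Orientations are given as a 3x3 rotation matrix whose columns are the frame's x, y, z axes.
In Python, from workcell import bot, camera, workorder gives the robot as it stands. The module is installed in compiled form; this text tells all that it offers.
- The arm moves only by the shell command python3 -m handwheel 'ROWS'. ROWS is JSON, a list of rows, each a list of 7 numbers: the turn, a rotation vector about the tool's x, y, z in units of 2 pi rad (1.0 is 2 pi rad), then the shift along the tool's x, y, z in units of 0.25 m (1.0 is 0.25 m), then the closure, from -1 (fully open) to 1 (shut). In form: [[ax, ay, az, x, y, z, hand], ...]. A call has 1 to 12 rows; each row is the pose to reach, as a shift and turn from the pose commanded when the call began, along the tool's axes at that moment, turning the shorter way round; what a row does not reach only later rows make up. A row lasts 1/8 s, in which the tool goes at most 62.5 mm and 10.7 degrees, less where a joint would pass 70% of its speed; a pose out of reach is approached as far as the arm can. A call with a number of a shift or a turn outside -1 to 1 is refused whole. A call with a gripper value outside its range is refused whole. The fingers move at their own pace and stop on an object; the grip force is fixed at half the most. Time passes only in rows, so rows that repeat a pose let the fingers close. It gives the time, the measured TCP pose, the force and the opening at its end, in the units of the state.
- bot.observe(): the state, without advancing time (a new reading comes with each control period).
- camera(name): name is "scene" or "side" or "wrist"; returns a dict with "img" (420x560x3 uint8, red, green, blue), "z_map" (420x560 float32, mm along the optical axis (not along the pixel's ray), 0 where there is no reading), "mtx" (3x3 intrinsics, pixels), "eye" and "attitude" of the camera in the world. Camera axes: x right, y down, z forward; pixel columns grow to the right and rows downward; lengths in mm; the calibration is good to about 2 mm. A picture is of the moment at which its call begins.
- workorder.sign_off(): hands the job in, once; it reports no verdict.
The state is a dict: "clock": time; "qpos": joint angles; "joint_vel": joint speeds; "joint_torque": joint torques, N m; "tool_pos": TCP position; "eef_rot": TCP orientation; "force": force on the tool from outside, world axes, zero at the start; "torque": the same for the moment, N m; "width": finger opening in mm.
Only numpy, scipy, OpenCV 4.12 (cv2) and the standard library are available. Lean on these libraries where they do the work, as an engineer would, in place of code of your own. Each camera call takes 0.05 s, during which the arm holds its last target.

TASK

Of the two polishing holders on the bench, take the one that carries the black specimen mount, set it on the table of the knock-out stand so that its ring sits flat between the guides under the plunger, and let go. Then knock the mount out with the mallet: a brisk blow on the sprung plunger, not a slow push, so that the mount drops onto the rocker and slides into the stand's tray. Leave the holder on the stand, stand the mallet on its striking face on its rubber pad again, keep the fingers off the mount and the plunger, and leave everything else where it is.

Things in the scene. Friction and masses are not known exactly. Their poses are not given: they have to be found in the camera images.
- stand: Knock-out stand, fixed: grey C-frame open at the front (-x), column at the back (+x), collecting tray to +y. Origin at bench level under the plunger's axis. Base x -55 to 85, y -60 to 52 mm; column x 48 to 85 mm, 64 mm wide, 150 mm high; upper arm with bush 44 mm wide, x -22 to 85, z 121 to 152 mm; tray arm to y = 137 mm, 34 mm high.
- seat (a point): Top of the stand's table (100 x 96 mm, 67 mm hole) on the plunger's axis, 85 mm above the bench: where the centre of the ring's underside belongs. Axes as the stand's. 5 mm high guides left and right and a 6 mm stop behind leave a seated ring 3 mm play; the front is open. The plunger's foot hangs 32 mm above the table: a 20 mm ring passes under it if lifted less than 10 mm.
- plunger_top (a point): Centre of the top of the plunger's striking head, a dark steel disc 40 mm across, 187 mm above the bench at rest; it moves down with the plunger.
- plunger (a joint): Travel of the sprung plunger in m: 0 up (rest), 0.024 at its lower stop. Its spring takes about 3 N to start, 6 N at the stop, and lifts it again. Its foot (34 mm disc) meets the mount in a seated holder at about 0.012; some 12 N in all push the mount past the holder's sprung balls by about 0.017. Faster than 0.08 m/s beyond 0.010 is a blow.
- rocker (a joint): Tilt of the rocker under the table in rad: 0 level (its counterweight holds it there), 0.42 tipped. The weight of the mount tips it and slides the mount off to +y of the stand; it then swings back by itself.
- tray (a point): Centre of the smooth white floor of the stand's collecting tray, 12 mm above the bench and 92 mm to +y of the plunger's axis; floor 72 x 82 mm, axes as the stand's, steel rims 30 to 34 mm above the bench on three sides, open to the rocker.
- holder: The loaded polishing holder: aluminium ring (75 mm outside, 58 mm bore, 20 mm high) with a black bar handle, 0.15 kg without the mount. Origin at the centre of the ring's underside. Handle towards -x: x = -52 to -152 mm, 16 mm wide, 20 to 40 mm above the underside. Four sprung balls in the bore keep the mount in. It stands on its ring on the bench at the left.
- mount: The black resin specimen mount with a metal section in its face: a disc 56 mm across, 14 mm high, 0.1 kg, smooth. Origin at the centre of its underside. It sits in the holder's ring, its underside 6 mm above the ring's and its top flush.
- spare_holder: The other polishing holder, of the same shape and sizes but empty; to be left alone. Which of the two lies farther to the left changes.
- mallet: Soft-faced mallet, 0.34 kg, standing on one striking face on its pad: head a cylinder 52 mm across and 74 mm high, axis vertical (z). Origin at the centre of the lower face. The wooden handle points level to -x: from x = -20 to -145 mm, 18 mm wide, 24 mm high, its centre line 37 mm above the lower face. Its centre of mass lies about 8 mm from the head's axis.
- pad: Thin black rubber pad for the mallet on the bench, fixed: 120 (x) x 110 (y) x 4 mm. Origin at the centre of its underside, at bench level.
- bottle: Translucent plastic bottle with blue cap, 66 mm across, 149 mm high, standing between the holders and the stand; origin under its centre. Bystander.
- cylinder: Measuring cylinder, 163 mm high, foot 45 x 52 mm, standing; origin under its centre. Bystander.
- pipette_ball: Red rubber pipette ball, 56 x 82 x 70 mm; origin under its centre. Bystander.
- marker: Black felt pen, 136 mm long (its y), 13 mm high, lying; origin under its centre. Bystander.
- spanner: Steel spanner, 142 mm long (its y), 8 mm high, lying; origin under its centre. Bystander.
- screwdriver: Screwdriver, 200 mm long (its y), 22 mm high, lying behind the stand; origin under its centre. Bystander.
Things that resemble listed ones, but are neither listed nor needed, are in the scene too. There is more than one size of the mount; the job needs the largest.

How it is judged:
By the outcome, as a careful person would: the job done as asked, in the order asked, and still so for the second after the job is handed in, with the robot touching nothing.
It also fails if it takes over 56 s, if anything falls off the work surface, if the arm or the gripper's body presses on something with over 40 N, if the wrist force passes 120 N, or if a joint passes its speed limit or range.

## Working session

There is one attempt and no reset: what is moved stays moved. The work goes in short steps, Python scripts to look and compute and a shell command to move; the robot and the scene stay as the last step left them, time stands still between calls to the robot, and variables do not carry over. Pictures are saved under pics/ and viewed, and the job is handed in when it is done.

```bash
mkdir -p pics; python3 - <<'E'
from workcell import bot,camera
import cv2,json,numpy as np
print(bot.observe(), bot.grasp_offset)
for n in ("scene","side","wrist"):
    c=camera(n); cv2.imwrite(f"pics/{n}0.png",c["img"][:,:,::-1]); print(n,c["mtx"],c["eye"],c["attitude"])
E
```

```text
{'clock': 0.0, 'qpos': array([-1.16202136e+01,  1.48586788e+01,  8.80112531e+01,  9.73422137e-05,
        7.72349285e+01, -1.16206897e+01]), 'joint_vel': array([ 0.0212509 , -0.00604641,  0.03879656, -0.08082191, -0.00227644,
        0.07914806]), 'joint_torque': array([ 2.41929010e-04, -4.37298238e+01, -2.84004611e+01,  7.19661056e-02,
        4.11791797e-02, -1.14769305e-04]), 'tool_pos': array([5.49781060e+02, 6.27625005e-02, 4.03921631e+02]), 'eef_rot': array([[ 9.99998394e-01,  7.60053327e-06, -1.79231343e-03],
       [ 8.26416752e-06, -9.99999931e-01,  3.70259740e-04],
       [-1.79231049e-03, -3.70273957e-04, -9.99998325e-01]]), 'force': array([0.4689688 , 0.02619479, 0.45080501]), 'torque': array([ 0.01425309, -0.00826221,  0.05008093]), 'width': 92.87413665839617} 167.3
scene [[462.75492868   0.         280.25927724]
 [  0.         462.75492868 203.03098049]
 [  0.           0.           1.        ]] [ 106.49129358 -696.76796623  787.42086582] [[ 0.82939337 -0.34643093  0.43828329]
 [-0.55847654 -0.49375884  0.66656295]
 [-0.01451178 -0.79761383 -0.60299385]]
side [[425.79881718   0.         282.66742636]
 [  0.         425.79881718 203.52835914]
 [  0.           0.           1.        ]] [418.80460524 819.87652147 808.30237405] [[-0.97712307 -0.1375445   0.1622098 ]
 [-0.21261656  0.61394193 -0.76017728]
 [ 0.00497081 -0.77727525 -0.62914107]]
wrist [[343.88755782   0.         277.18141241]
 [  0.         343.88755782 208.81956342]
 [  0.           0.           1.        ]] [550.01708583  82.48725014 383.41891478] [[ 9.99999385e-01  2.10863503e-04 -1.08921647e-03]
 [-1.22573814e-04 -9.54762859e-01 -2.97368236e-01]
 [-1.10264754e-03  2.97368187e-01 -9.54762246e-01]]
```

View pics/scene0.png

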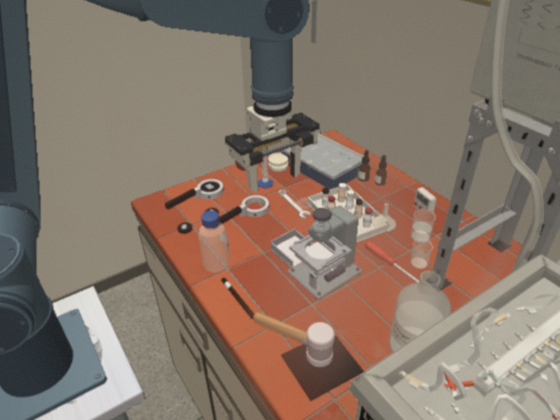

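View pics/side0.png

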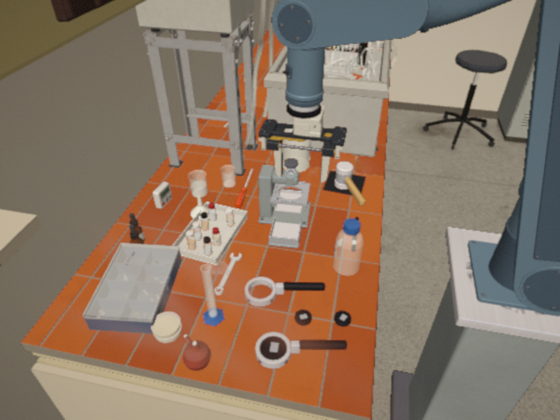

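View pics/wrist0.png

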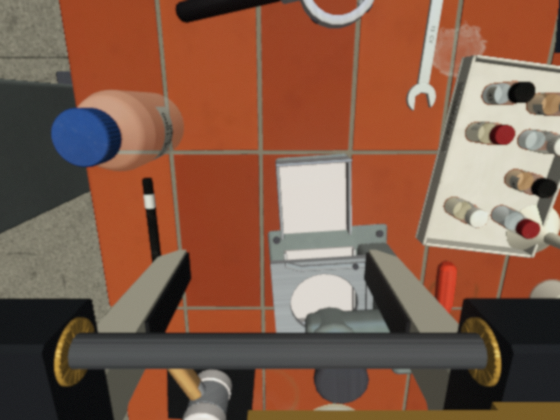

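Scene view: the loaded holder is at about (209,188) and the empty one at (255,206). In the side view the ring at (272,349) has a black fill and the ring at (261,291) is open. The loose small black discs at side (303,317) and (343,318) are decoys. I'll check crops next.

```bash
cat > h.py <<'E'
from workcell import bot,camera
import cv2,numpy as np
def cloud(c):
    z=c["z_map"];v,u=np.mgrid[0:420,0:560];m=c["mtx"]
    p=np.stack([(u-m[0,2])/m[0,0]*z,(v-m[1,2])/m[1,1]*z,z],-1)
    w=p@np.array(c["attitude"]).T+c["eye"]; w[z<=0]=np.nan; return w
def crop(c,x0,y0,x1,y1,k,f):
    im=cv2.resize(c["img"][y0:y1,x0:x1,::-1],None,fx=k,fy=k,interpolation=cv2.INTER_CUBIC); cv2.imwrite(f,im)
def onplane(c,u,v,h):
    m=c["mtx"];d=np.array(c["attitude"])@np.array([(u-m[0,2])/m[0,0],(v-m[1,2])/m[1,1],1]);e=np.array(c["eye"])
    return e+d*(h-e[2])/d[2]
E
python3 - <<'E'
from h import *
s=camera("side"); crop(s,230,270,370,375,5.5,"pics/s_hold.png"); crop(s,250,150,390,255,5.5,"pics/s_stand.png")
w=cloud(s)
for n,(u,v) in dict(hold_mid=(272,349),handle_end=(340,345),handle_start=(296,347),spare=(261,291),spend=(322,287),bottle=(351,228),cyl=(208,270),ball=(196,352)).items(): print(n,w[v,u].round(1))
c=camera("scene"); crop(c,210,190,370,310,5,"pics/c_stand.png");crop(c,210,270,370,390,5,"pics/c_mal.png")
np.save("side.npy",w);np.save("scene.npy",cloud(c))
E
```

```text
hold_mid [541.9 339.7  20.1]
handle_end [405.7 310.4  35.8]
handle_start [493.3 330.9  30.4]
spare [606.6 182.5   1.4]
spend [463.1 169.9  38.5]
bottle [416.4  76.3 149. ]
cyl [686.2 282.6 164.6]
ball [682.2 396.9  50.2]
```

View pics/s_hold.png

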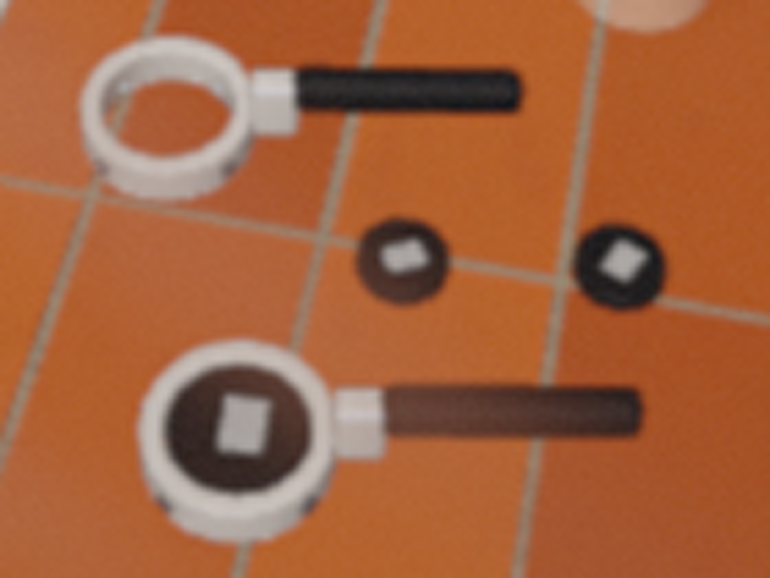

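View pics/s_stand.png

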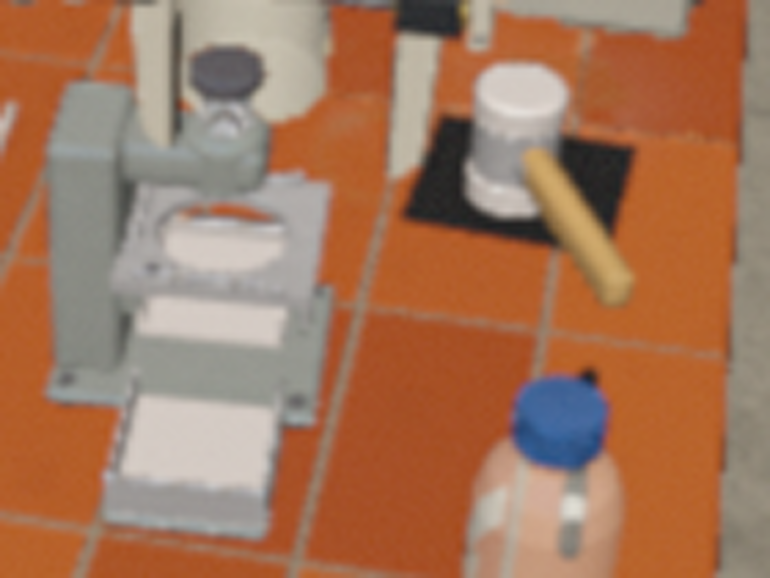

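View pics/c_stand.png

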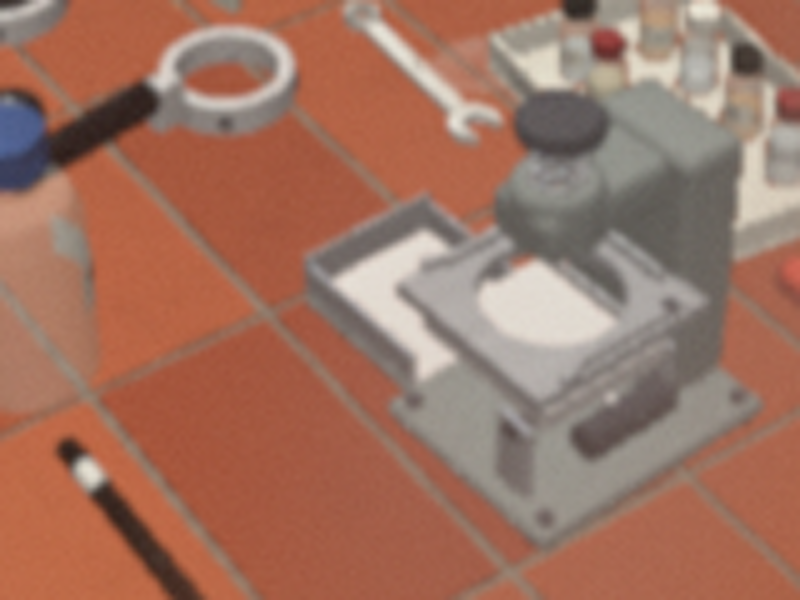

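View pics/c_mal.png

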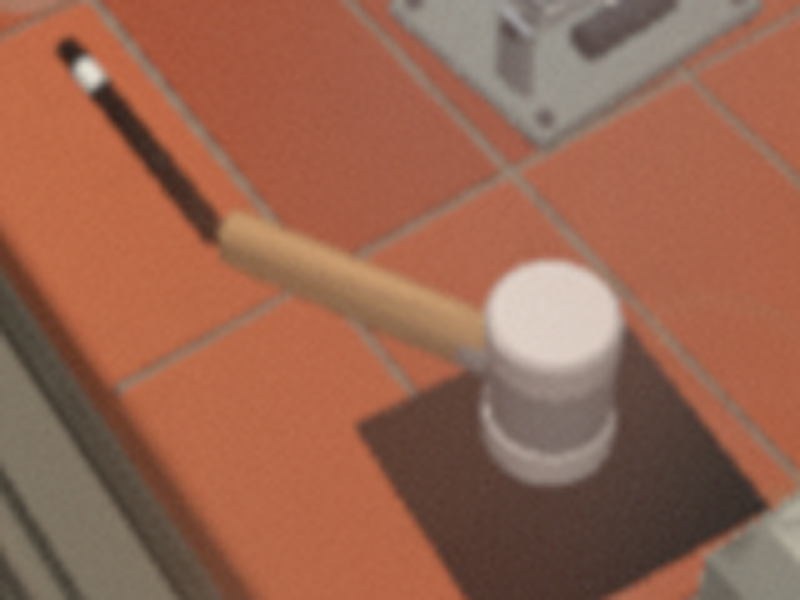

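Crops confirm it. The lower ring in the side crop is filled with a large black mount, and the upper one shows tile through its bore. The stand, mallet and holder are clearly visible, so I'll fit poses next.

```bash
cat > fit.py <<'E'
from h import *
P={n:np.load(n+".npy") for n in("side","scene")}
def sel(n,box,z0,z1):
    x0,y0,x1,y1=box;w=P[n][y0:y1,x0:x1].reshape(-1,3);w=w[np.isfinite(w).all(1)];return w[(w[:,2]>z0)&(w[:,2]<z1)]
def mec(p):
    c,r=cv2.minEnclosingCircle(p[:,:2].astype(np.float32));return np.round(c,1),round(r,1),len(p),p[:,2].mean().round(1),np.median(p[:,:2],0).round(1)
def rect(p):
    return cv2.minAreaRect(p[:,:2].astype(np.float32)),len(p),p[:,2].mean().round(1)
def pca(p):
    q=p[:,:2];m=q.mean(0);_,_,v=np.linalg.svd(q-m);t=(q-m)@v[0];return m.round(1),np.degrees(np.arctan2(v[0][1],v[0][0])).round(1),t.min().round(1),t.max().round(1),len(p),p[:,2].max().round(1)
E
python3 - <<'E'
from fit import *
print("plunger scene",mec(sel("scene",(308,204,338,226),182,192)))
print("plunger side",mec(sel("side",(280,155,302,172),182,192)))
print("arm top side",rect(sel("side",(255,162,300,200),147,155)))
print("arm top scene",rect(sel("scene",(305,200,362,250),147,155)))
for n,b in(("side",(255,175,320,210)),("scene",(285,225,360,280))):print("table",n,rect(sel(n,b,83,87)),rect(sel(n,b,88,92.5)))
print("base",rect(sel("scene",(285,230,370,310),8,16)))
print("tray rim",rect(sel("side",(260,220,320,260),28,37)),rect(sel("scene",(265,225,320,275),28,37)))
print("mallet top",mec(sel("scene",(300,315,340,350),74,82)),mec(sel("side",(330,155,360,185),74,82)))
print("mallet handle",pca(sel("scene",(250,310,306,345),36,60)),pca(sel("side",(345,172,370,210),36,60)))
h=sel("side",(248,325,292,366),17,23);print("ring",mec(h))
h=sel("side",(300,335,350,356),32,46);print("handle",pca(h))
print("spare",mec(sel("side",(240,270,282,305),17,23)),pca(sel("side",(285,275,330,297),32,46)))
print("bottle",mec(sel("side",(335,215,368,240),130,155)),mec(sel("side",(325,215,370,280),30,155)))
I=P["scene"]
for u,v in((240,297),(224,280),(250,315)):print("marker",I[v,u].round(1))
E
```

```text
plunger scene (array([ 594.9, -112. ]), 19.7, 190, np.float64(186.6), array([ 593.4, -113.6]))
plunger side (array([ 597.2, -106.4]), 20.2, 114, np.float64(186.6), array([ 595.6, -103.1]))
arm top side (((630.0441284179688, -109.61119079589844), (107.09815979003906, 60.545570373535156), 11.998834609985352), 258, np.float64(150.3))
arm top scene (((626.4503173828125, -107.0631332397461), (106.53274536132812, 63.07960891723633), 1.1468544006347656), 442, np.float64(150.1))
table side (((612.72216796875, -108.01704406738281), (132.36819458007812, 101.0720443725586), 3.973428964614868), 296, np.float64(85.3)) (((613.6141357421875, -108.42251586914062), (130.00637817382812, 103.12408447265625), 4.660238265991211), 113, np.float64(89.9))
table scene (((610.649658203125, -109.73321533203125), (131.5464324951172, 99.65416717529297), 4.153406620025635), 564, np.float64(85.1)) (((615.3416748046875, -107.39092254638672), (117.10429382324219, 97.4854965209961), 5.557853698730469), 165, np.float64(90.0))
base (((633.55810546875, -106.21955871582031), (208.75816345214844, 214.50270080566406), 56.3
[... 619 characters left out ...]
p.float64(116.0), np.float64(-74.9), np.float64(60.4), 238, np.float64(57.9))
ring (array([541.3, 334.6]), 38.2, 845, np.float64(20.5), array([540.8, 337.1]))
handle (array([440.3, 316.3]), np.float64(-167.7), np.float64(-46.9), np.float64(47.9), 365, np.float64(44.5))
spare (array([599.8, 189.3]), 43.4, 268, np.float64(20.3), array([604.1, 193.3])) (array([504.1, 172.7]), np.float64(-168.1), np.float64(-45.1), np.float64(45.8), 270, np.float64(44.6))
bottle (array([416.1,  61.4]), 20.8, 245, np.float64(145.8), array([416.7,  68.2])) (array([416.7,  62.6]), 33.1, 1146, np.float64(96.7), array([416.4,  79.8]))
marker [407.8 -70.5   9.5]
marker [402.3  -7.1  11.6]
marker [ 400.1 -126.     9.9]
```

Fits: stand axis ≈ (596,-109) with yaw ≈ 4.3°, and the tray fit agrees. The holder ring is at (541,335) with radius 38 (expected 37.5) and top z 20, yaw ≈ 11°. The mallet head is at (461.5,-285), handle towards ≈120°. All are in reach, so I'll go above the holder handle.

```bash
python3 -m handwheel '[[0,0,-0.28,-0.34,-0.98,0.2,-1],[0,0,-0.28,-0.34,-0.98,0.2,-1],[0,0,-0.28,-0.34,-0.98,0.2,-1],[0,0,-0.28,-0.34,-0.98,0.2,-1],[0,0,-0.28,-0.34,-0.98,0.2,-1],[0,0,-0.28,-0.34,-0.98,0.2,-1],[0,0,-0.28,-0.34,-0.98,0.2,-1],[0,0,-0.28,-0.34,-0.98,0.2,-1],[0,0,-0.28,-0.34,-0.98,0.2,-1],[0,0,-0.28,-0.34,-0.98,0.2,-1],[0,0,-0.28,-0.34,-0.98,0.2,-1]]'
python3 - <<'E'
from h import *
o=bot.observe();print(o["tool_pos"],o["eef_rot"],o["qpos"])
c=camera("wrist");cv2.imwrite("pics/w1.png",c["img"][:,:,::-1]);np.save("wrist.npy",cloud(c))
E
```

```text
clock: 1.62
tool_pos: [465.0, 245.0, 354.7]
eef_rot: [[-0.187, 0.982, -0.0], [0.982, 0.187, -0.0], [-0.0, -0.0, -1.0]]
force: [-0.1, -0.2, 0.2]
width: 92.5
[464.97073861 245.02622031 354.68650892] [[-1.86632712e-01  9.82429744e-01 -1.69406732e-04]
 [ 9.82429759e-01  1.86632708e-01 -3.72721849e-05]
 [-5.00046587e-06 -1.73386424e-04 -9.99999985e-01]] [ 1.56176744e+01  1.46089026e+01  9.55638159e+01  5.92727977e-04
  6.98372043e+01 -8.51388679e+01]
```

View pics/w1.png

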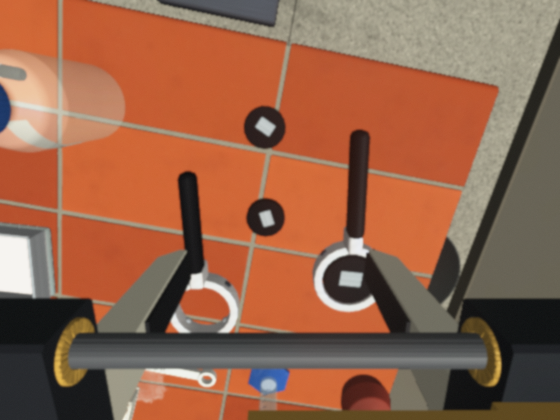

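The wrist view shows the loaded holder at right, ring (350,278) and handle from (357,235) to (359,132). The empty holder is at left.

```bash
python3 - <<'E'
from fit import *
P["w"]=np.load("wrist.npy")
print(mec(sel("w",(308,236,375,312),18,23)))
for z in((38,42),(32,42)):print(pca(sel("w",(345,125,375,230),*z)),rect(sel("w",(345,125,375,230),*z)))
print(P["w"][180,358],P["w"][278,350])
E
```

```text
(array([534.4, 333.2]), 43.7, 2567, np.float64(19.4), array([544. , 327.7]))
(array([436. , 312.2]), np.float64(12.1), np.float64(-42.9), np.float64(44.6), 1069, np.float64(41.3)) (((436.8793029785156, 312.0328369140625), (87.42920684814453, 12.89583969116211), 11.943655967712402), 1069, np.float64(39.1))
(array([435., 311.]), np.float64(11.8), np.float64(-43.0), np.float64(47.7), 1794, np.float64(41.3)) (((437.1029357910156, 312.51068115234375), (90.71427917480469, 16.149799346923828), 11.960240364074707), 1794, np.float64(37.9))
[434.62918636 310.32445954  38.96867564] [538.50262137 333.66714263  19.90746685]
```

```bash
python3 -m handwheel '[[0,0,-0.0035,0.288,0.055,0.2,-0.1],[0,0,-0.0035,0.288,0.055,0.4,-0.1],[0,0,-0.0035,0.288,0.055,0.5,-0.1],[0,0,-0.0035,0.288,0.055,0.63,-0.1],[0,0,-0.0035,0.288,0.055,0.63,-0.1],[0,0,-0.0035,0.288,0.055,0.63,1],[0,0,-0.0035,0.288,0.055,0.63,1],[0,0,-0.0035,0.288,0.055,0.63,1],[0,0,-0.0035,0.288,0.055,0.63,1],[0,0,-0.0035,0.288,0.055,0.63,1]]'
python3 - <<'E'
from h import *
c=camera("side");crop(c,230,270,370,375,5.5,"pics/s2.png")
E
```

```text
clock: 2.92
tool_pos: [465.2, 318.5, 197.9]
eef_rot: [[-0.209, 0.978, 0.001], [0.978, 0.209, 0.001], [0.0, 0.001, -1.0]]
force: [-1.8, -0.2, 4.1]
width: 15.9
```

View pics/s2.png

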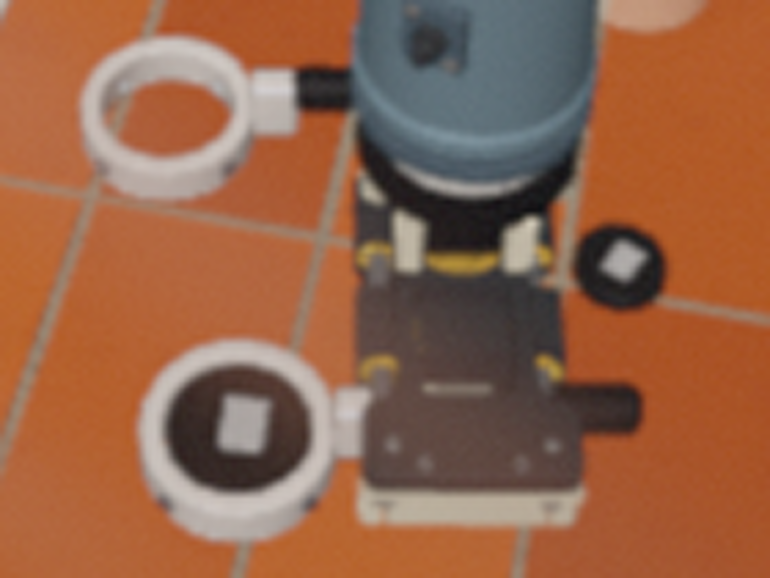

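Width is 15.9 mm (handle is 16), so the holder is gripped on the bar. Lifting next.

```bash
python3 -m handwheel '[[0,0,0,0,0,-0.03,1],[0,0,0,0,0,-0.1,1],[0,0,0,0,0,-0.2,1],[0,0,0,0,0,-0.35,1],[0,0,0,0,0,-0.5,1],[0,0,0,0,0,-0.62,1],[0,0,0,0,0,-0.68,1],[0,0,0,0,0,-0.68,1]]'
python3 - <<'E'
from h import *
c=camera("side");crop(c,230,220,390,340,5,"pics/s3.png")
w=cloud(c);np.save("side.npy",w)
from fit import *
P["side"]=w
b=sel("side",(230,220,320,340),120,215);print(mec(b))
A=np.c_[b[:,:2],np.ones(len(b))]
E
```

```text
clock: 3.98
tool_pos: [465.0, 318.3, 367.6]
eef_rot: [[-0.209, 0.978, 0.001], [0.978, 0.209, 0.0], [0.0, 0.001, -1.0]]
force: [0.4, 0.5, -2.7]
width: 15.8
(array([536.6, 334.7]), 41.8, 1358, np.float64(188.6), array([537.3, 340.1]))
```

View pics/s3.png

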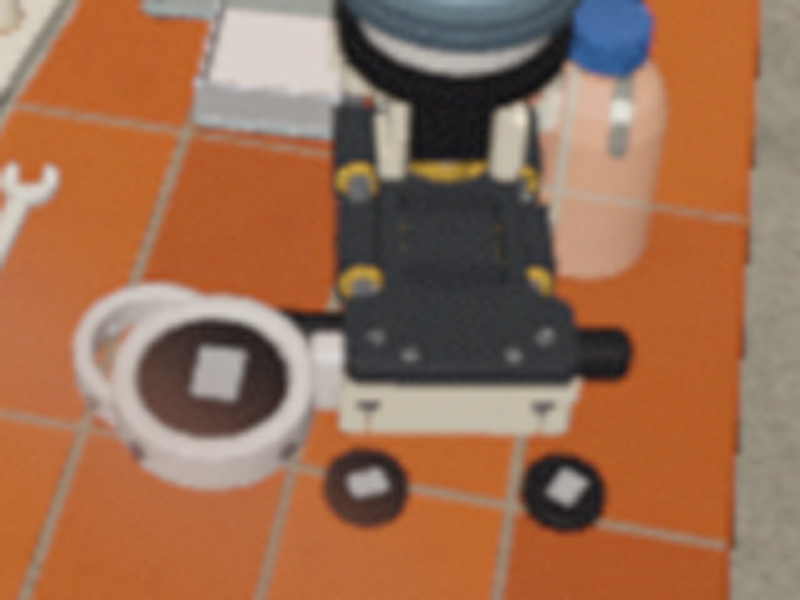

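```bash
python3 - <<'E'
from fit import *
b=sel("side",(248,275,292,325),183,195)
for _ in range(4):
    A=np.c_[b[:,:2]-[541,334],np.ones(len(b))];k=np.linalg.lstsq(A,b[:,2],rcond=None)[0];r=b[:,2]-A@k;b=b[abs(r)<1.5]
print(k,len(b),b[:,2].std(),np.degrees(k[:2]))
E
```

```text
[ 4.03602527e-03 -8.22144173e-03  1.89809841e+02] 743 0.7344741330449126 [ 0.23124721 -0.47105391]
```

Ring level (tilt under 0.5°) and height as expected. Moving towards pre-insert in front of the stand.

```bash
python3 -m handwheel '[[0,0,0.01,-0.1,-0.03,0,1],[0,0,0.02,-0.28,-0.1,0,1],[0,0,0.0214,-0.46,-0.16,0,1],[0,0,0.0214,-0.64,-0.23,0,1],[0,0,0.0214,-0.77,-0.27,0,1],[0,0,0.0214,-0.84,-0.3,0,1]]'
python3 -c "
from h import *
o=bot.observe();R=o['eef_rot'];d=np.array([406.5,-123.3,367.6])-o['tool_pos'];print(R.round(3),R.T@d/250)"
```

```text
clock: 4.78
tool_pos: [434.8, 95.7, 365.5]
eef_rot: [[-0.074, 0.997, -0.004], [0.997, 0.074, -0.0], [0.0, -0.004, -1.0]]
force: [0.5, -0.2, -2.7]
width: 15.7
[[-0.074  0.997 -0.004]
 [ 0.997  0.074 -0.   ]
 [ 0.    -0.004 -1.   ]] [-0.86513548 -0.17786648 -0.00774298]
```

```bash
python3 -m handwheel '[[0,0,0,-0.12,-0.02,0,1],[0,0,0,-0.3,-0.06,0,1],[0,0,0,-0.48,-0.1,0,1],[0,0,0,-0.66,-0.14,0,1],[0,0,0,-0.8,-0.17,0,1],[0,0,0,-0.871,-0.182,0,1],[0,0,0,-0.871,-0.182,0.08,1],[0,0,0,-0.871,-0.182,0.2,1],[0,0,0,-0.871,-0.182,0.28,1],[0,0,0,-0.871,-0.182,0.305,1],[0,0,0,-0.871,-0.182,0.305,1]]'
python3 - <<'E'
from fit import *
c=camera("scene");cv2.imwrite("pics/c4.png",c["img"][:,:,::-1]);np.save("scene.npy",cloud(c))
c=camera("side");crop(c,230,120,390,240,5,"pics/s4.png");np.save("side.npy",cloud(c))
c=camera("wrist");cv2.imwrite("pics/w4.png",c["img"][:,:,::-1]);np.save("wrist.npy",cloud(c))
print(bot.observe()["eef_rot"].round(4))
E
```

```text
clock: 6.15
tool_pos: [406.5, -123.2, 290.3]
eef_rot: [[-0.076, 0.997, -0.002], [0.997, 0.076, 0.001], [0.001, -0.002, -1.0]]
force: [0.1, -0.1, -2.4]
width: 15.5
[[-7.600e-02  9.971e-01  1.100e-03]
 [ 9.971e-01  7.600e-02 -7.000e-04]
 [-8.000e-04  1.000e-03 -1.000e+00]]
```

View pics/c4.png

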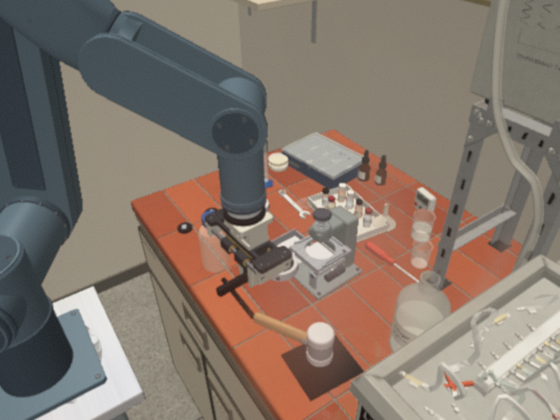

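View pics/s4.png

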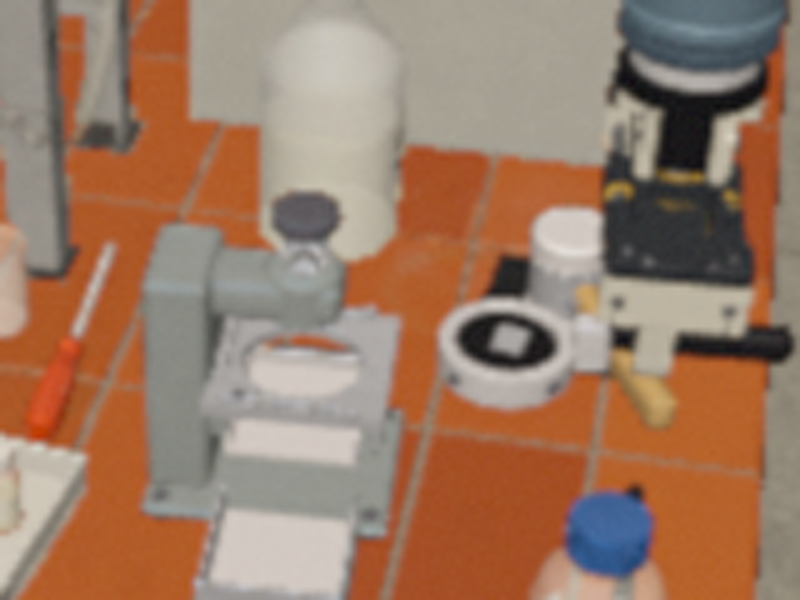

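View pics/w4.png

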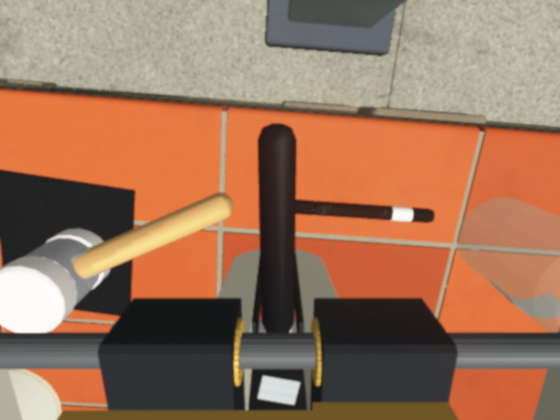

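Side crop shows the ring level in front of the table (ring about (505,345) in the crop). I'll compare stand and ring in the same camera so that calibration errors cancel.

```bash
python3 - <<'E'
from fit import *
print("exp ring",np.array([406.5,-123.2])+78*np.array([.9971,.076]))
print("ring side",mec(sel("side",(316,177,347,206),109.5,115)))
print("plunger side",mec(sel("side",(283,156,300,172),182,192)))
for z in((83,87.5),(88,92.5)):
  b=sel("side",(268,182,312,206),*z);print("table side",z,rect(b),len(b))
print("tray",rect(sel("side",(265,220,303,250),10,14)),rect(sel("side",(260,215,306,256),28,36)))
print("ring scene",mec(sel("scene",(268,240,305,285),109,115)))
print("plunger scene",mec(sel("scene",(308,204,338,226),182,192)))
s=camera("side")
w=P["side"];S=(abs(w[...,2]-85)<2.5);G=(w[...,2]>87.5)&(w[...,2]<94)
im=s["img"][:,:,::-1].copy()[175:215,262:318]; im=cv2.resize(im,None,fx=14,fy=14,interpolation=cv2.INTER_CUBIC);cv2.imwrite("pics/tab.png",im)
E
```

```text
exp ring [ 484.2738 -117.272 ]
ring side (array([ 482.8, -117.4]), 40.0, 342, np.float64(112.7), array([ 484.5, -112.9]))
plunger side (array([ 596.1, -108.4]), 19.9, 110, np.float64(187.0), array([ 595.4, -105.4]))
table side (83, 87.5) (((598.6956787109375, -108.37814331054688), (105.7232894897461, 98.84069061279297), 5.334463119506836), 317, np.float64(85.4)) 317
table side (88, 92.5) (((599.9172973632812, -106.49349975585938), (106.92928314208984, 92.82270050048828), 5.072937965393066), 101, np.float64(90.1)) 101
tray (((594.62646484375, -20.4044189453125), (105.13665771484375, 105.89765930175781), 12.808801651000977), 380, np.float64(12.2)) (((589.8203125, -15.33358383178711), (78.12165069580078, 87.87479400634766), 3.5542972087860107), 113, np.float64(31.5))
ring scene (array([ 489.9, -129.9]), 33.9, 137, np.float64(111.5), array([ 496.7, -144.9]))
plunger scene (array([ 594.7, -112.1]), 20.4, 191, np.float64(186.7), array([ 593.8, -114. ]))
```

View pics/tab.png

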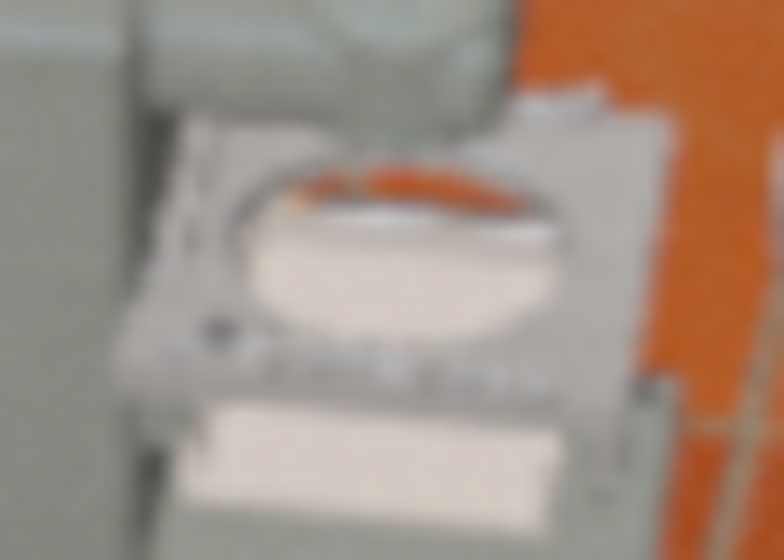

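```bash
python3 - <<'E'
from fit import *
s=camera("side")
f=lambda a,b,z=85:onplane(s,a/14+262-.46,b/14+175-.46,z)[:2].round(1)
print("hole L,R,near,far",f(238,248),f(562,235),f(400,342),f(400,160))
print("front edge",f(678,115),f(650,330)," near edge corners",f(112,370))
# ring outer in the same camera
crop(s,312,172,352,206,16,"pics/ring.png")
c=camera("scene");crop(c,285,200,365,300,6,"pics/c_tab.png")
E
```

```text
hole L,R,near,far [ 627.2 -100.4] [ 564.9 -118.8] [589.6 -77.9] [ 601.5 -136.3]
front edge [ 548.9 -164. ] [542.6 -92.3]  near edge corners [642.5 -57.1]
```

View pics/c_tab.png

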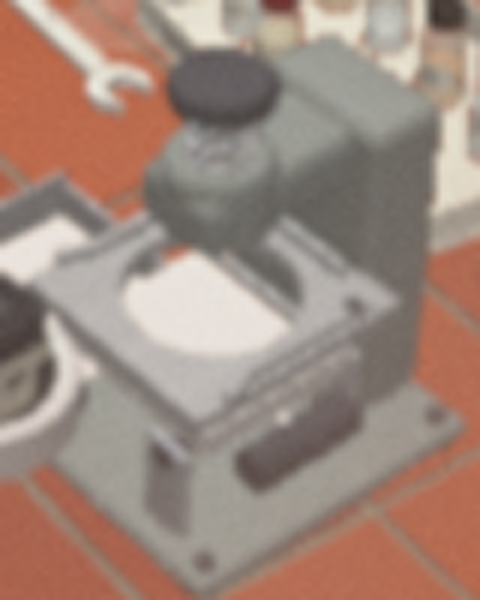

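View pics/ring.png

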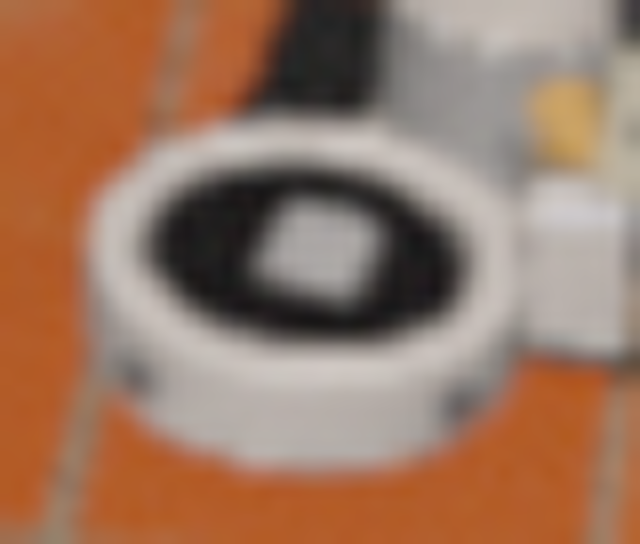

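```bash
python3 - <<'E'
from fit import *
s=camera("side")
f=lambda a,b,z=112.5:onplane(s,a/16+312-.46,b/16+172-.46,z)[:2].round(1)
L,R,N,F=f(148,240),f(468,255),f(305,340),f(312,163);print(L,R,N,F,(L+R)/2,(N+F)/2)
L,R,N,F=f(88,240),f(522,255),f(295,380),f(312,118);print(L,R,N,F,(L+R)/2,(N+F)/2)
E
```

```text
[ 512.2 -115.8] [ 458.3 -123.5] [482.4 -93.7] [ 487.6 -144.2] [ 485.25 -119.65] [ 485.   -118.95]
[ 522.2 -113.5] [ 449.3 -125.5] [482.7 -82.5] [ 489.3 -157.5] [ 485.75 -119.5 ] [ 486. -120.]
```

```bash
python3 -m handwheel '[[0,0,0,0.004,0.05,0,1],[0,0,0,0.004,0.14,0,1],[0,0,0,0.004,0.24,0,1],[0,0,0,0.004,0.34,0,1],[0,0,0,0.004,0.42,0,1],[0,0,0,0.004,0.446,0,1],[0,0,0,0.004,0.446,0,1]]'
python3 - <<'E'
from fit import *
c=camera("scene");crop(c,270,190,370,310,5,"pics/c5.png");np.save("scene.npy",cloud(c))
c=camera("side");crop(c,255,140,355,240,6,"pics/s5.png");np.save("side.npy",cloud(c))
E
```

```text
clock: 7.38
tool_pos: [518.0, -113.6, 290.7]
eef_rot: [[-0.077, 0.997, -0.001], [0.997, 0.077, 0.0], [0.0, -0.001, -1.0]]
force: [-1.5, -0.6, -2.7]
width: 15.9
```

View pics/c5.png

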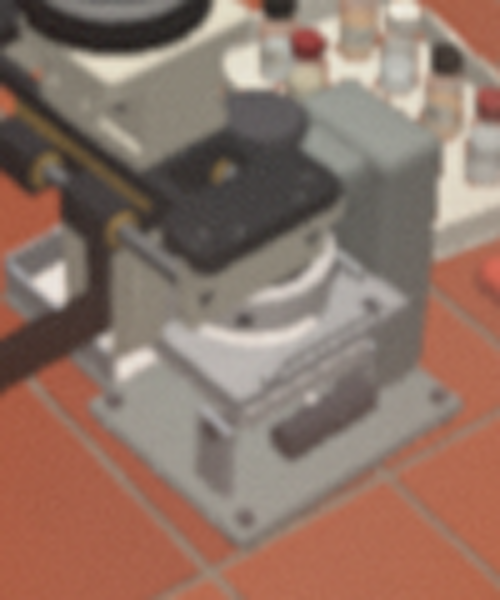

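View pics/s5.png

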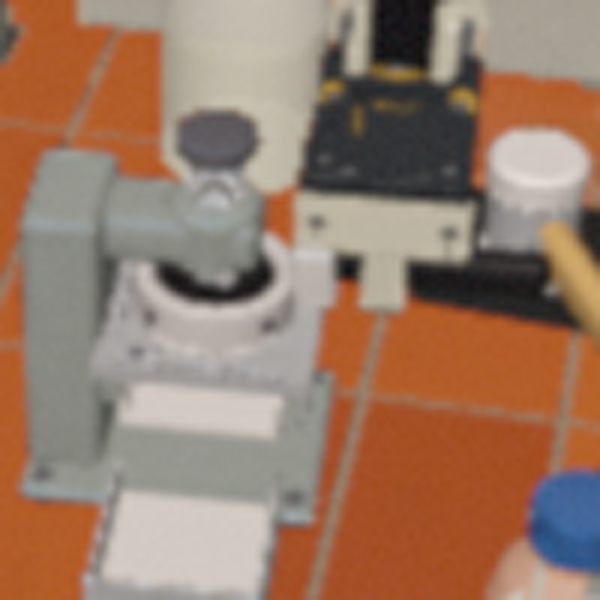

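```bash
python3 - <<'E'
from fit import *
print(bot.observe()["force"].round(2))
c=camera("side");crop(c,268,176,316,212,16,"pics/s6.png")
c=camera("scene");crop(c,300,225,355,275,14,"pics/c6.png")
E
```

```text
[-0.16 -0.16 -1.78]
```

View pics/s6.png

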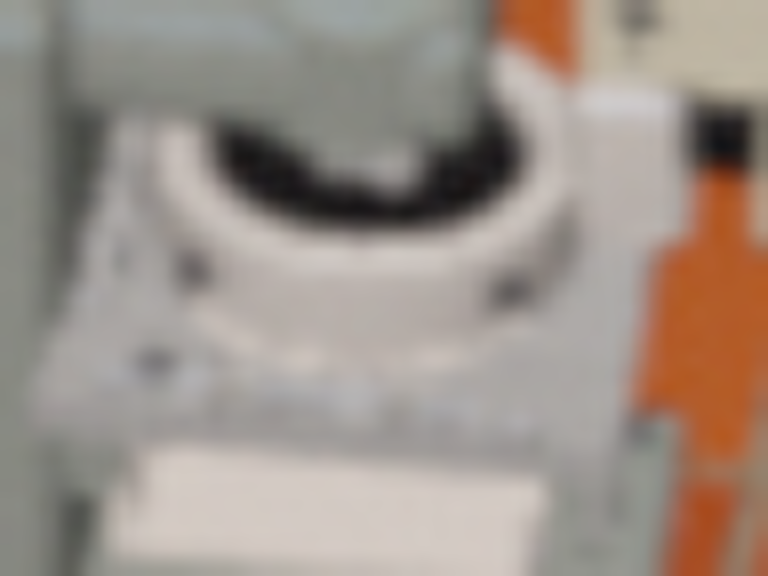

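View pics/c6.png

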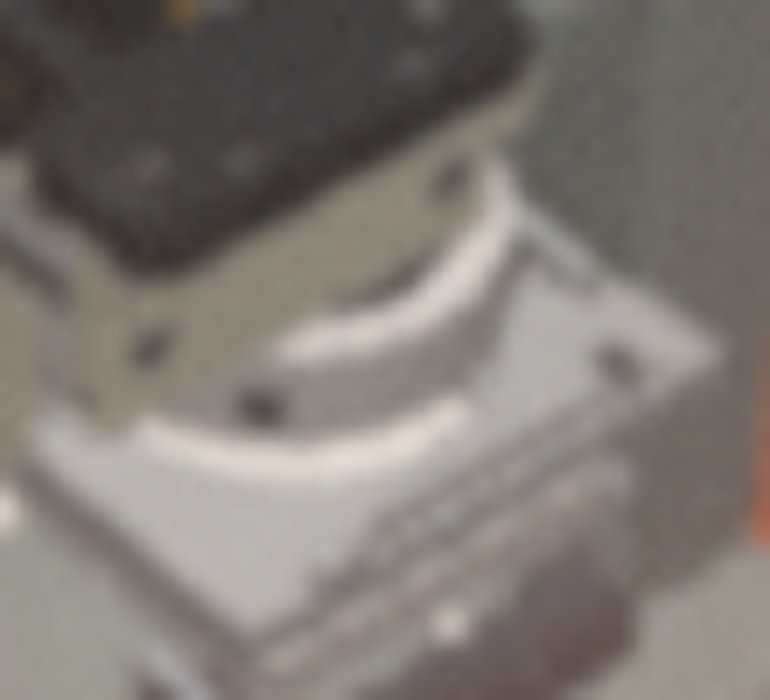

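```bash
cat > ov.py <<'E'
from fit import *
def proj(c,p):
    q=(np.atleast_2d(p)-c["eye"])@np.array(c["attitude"]);m=c["mtx"];return np.c_[q[:,0]/q[:,2]*m[0,0]+m[0,2],q[:,1]/q[:,2]*m[1,1]+m[1,2]]
t=np.linspace(0,2*np.pi,181)
def circ(x,y,z,r):return np.c_[x+r*np.cos(t),y+r*np.sin(t),0*t+z]
def ov(c,box,k,items,f):
    x0,y0,x1,y1=box;im=cv2.resize(c["img"][y0:y1,x0:x1,::-1],None,fx=k,fy=k,interpolation=cv2.INTER_CUBIC)
    for p,col in items:
        q=((proj(c,p)-[x0,y0]+.5)*k).astype(np.int32);cv2.polylines(im,[q.reshape(-1,1,2)],False,col,1)
    cv2.imwrite(f,im)
def stand(ax,ay,yaw,pts):
    a=np.radians(yaw);R=np.array([[np.cos(a),-np.sin(a),0],[np.sin(a),np.cos(a),0],[0,0,1]]);return np.array(pts,float)@R.T+[ax,ay,0]
def items(ax,ay,yaw,rx,ry,rz):
    S=lambda p:stand(ax,ay,yaw,p)
    return [(circ(rx,ry,rz,37.5),(0,255,0)),(circ(rx,ry,rz+20,37.5),(0,255,0)),(circ(rx,ry,rz+20,28),(0,255,0)),
     (circ(ax,ay,85,33.5),(255,0,0)),(circ(ax,ay,187,20),(255,0,0)),
     (S([(-50,-48,85),(-50,48,85),(50,48,85),(50,-48,85),(-50,-48,85)]),(255,0,0)),
     (S([(-50,-60,10),(-55,-60,0),(-55,52,0),(85,52,0),(85,-60,0),(-55,-60,0)]),(255,0,255)),
     (S([(-22,-22,152),(-22,22,152),(85,22,152)]),(255,255,0)),
     (S([(48,-32,150),(85,-32,150),(85,32,150),(48,32,150),(48,-32,150)]),(255,255,0))]
E
python3 - <<'E'
from ov import *
it=items(596,-107.5,4.3,595.8,-107.6,92.7)
ov(camera("side"),(255,145,325,225),8,it,"pics/o_s.png")
ov(camera("scene"),(285,195,370,305),6.5,it,"pics/o_c.png")
E
```

```text
(no output)
```

View pics/o_s.png

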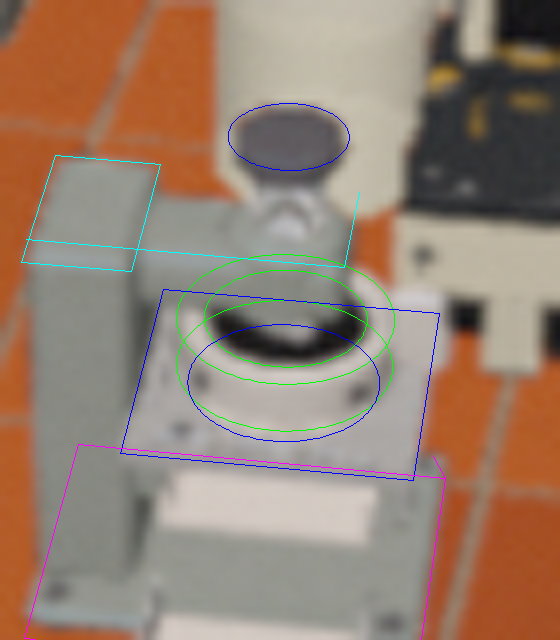

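View pics/o_c.png

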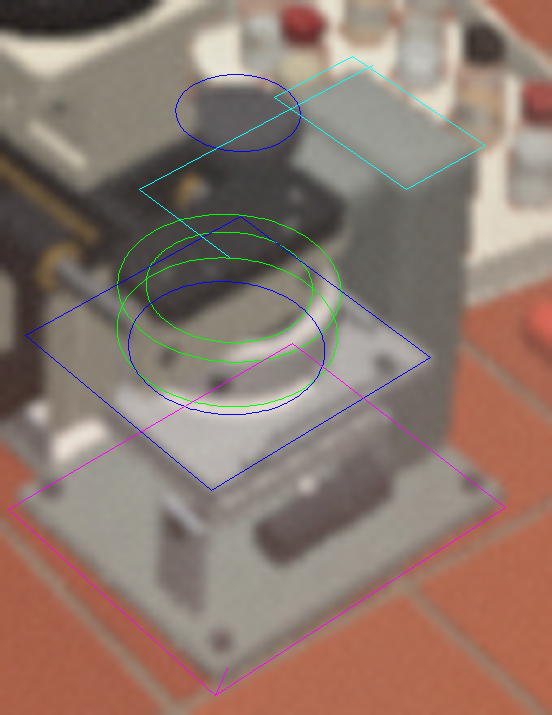

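```bash
python3 - <<'E'
from ov import *
from scipy.optimize import least_squares
for name,cols,box in(("scene",range(309,336),(295,225,345,275)),("side",range(280,300),(268,180,316,215))):
    fr=[camera(name) for _ in range(4)];c=fr[0];g=np.mean([f["img"].astype(float) for f in fr],0)
    np.save(f"avg_{name}.npy",g)
    im=cv2.resize(g[box[1]:box[3],box[0]:box[2],::-1].astype(np.uint8),None,fx=14,fy=14,interpolation=cv2.INTER_NEAREST);cv2.imwrite(f"pics/n_{name}.png",im)
    for u in list(cols)[::3]: 
        r=range(246,262) if name=="scene" else range(190,204)
        print(name,u,r[0],g[r[0]:r[-1],u].mean(-1).astype(int))
E
```

```text
scene 309 246 [125 126 122 116 117 124 130 132 143 161 177 183 181 181 180]
scene 312 246 [126 125 115 112 120 129 130 133 149 187 210 200 184 179 181]
scene 315 246 [131 131 131 130 131 131 132 133 135 154 191 213 202 183 181]
scene 318 246 [130 131 131 136 140 135 119  90  85 118 170 206 209 193 182]
scene 321 246 [131 138 163 184 173 146 135 134 132 141 174 207 212 196 184]
scene 324 246 [124 162 200 193 161 140 139 137 137 149 189 217 211 193 182]
scene 327 246 [141 187 198 173 144 134 134 133 142 170 205 212 196 183 172]
scene 330 246 [200 195 170 141 130 130 130 147 181 206 204 186 171 160 144]
scene 333 246 [165 136 124 123 123 127 135 160 182 183 177 166 149 141 143]
side 280 190 [166 139 120 131 157 174 177 168 165 174 167 159 153]
side 283 190 [189 186 175 173 174 175 185 190 180 174 163 156 153]
side 286 190 [167 193 189 180 176 175 177 187 194 181 170 157 155]
side 289 190 [121 185 197 184 177 176 176 180 185 180 178 172 163]
side 292 190 [115 185 196 181 174 174 174 182 191 181 170 156 149]
side 295 190 [149 188 183 173 170 168 168 181 191 176 169 166 155]
side 298 190 [192 182 161 138 124 140 168 182 175 167 167 169 164]
```

View pics/n_scene.png

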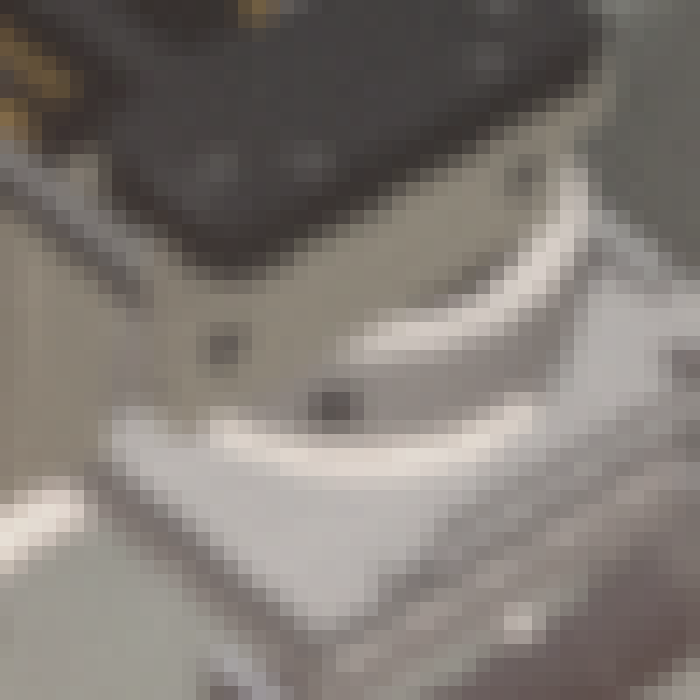

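```bash
python3 - <<'E'
from ov import *
c=camera("scene");s=camera("side")
def low(c,p,u):
    q=proj(c,p);b=[]
    for k in u:
        v=[q[i,1]+(k-q[i,0])/(q[i+1,0]-q[i,0])*(q[i+1,1]-q[i,1]) for i in range(180) if (q[i,0]-k)*(q[i+1,0]-k)<0]
        b.append(max(v) if v else np.nan)
    return np.array(b)
u=[312,315,318,321,324,327,330];us=[283,286,289,292,295]
print("bottom edge px scene ring",low(c,circ(595.8,-107.6,92.7,37.5),u).round(1),"meas rise [255.1 255.6 255.9 256. 255.5 255. 253.7]")
for dx in(-3,-1.5,0,1.5):
  for dy in(-3,-1.5,0,1.5):
    print(dx,dy,(low(c,circ(595.8+dx,-107.6+dy,85,33.5),u)-low(c,circ(595.8,-107.6,92.7,37.5),u)).round(1),(low(s,circ(595.8+dx,-107.6+dy,85,33.5),us)-low(s,circ(595.8,-107.6,92.7,37.5),us)).round(1))
E
```

```text
bottom edge px scene ring [255.6 256.5 257.  257.1 256.8 256.1 255. ] meas rise [255.1 255.6 255.9 256. 255.5 255. 253.7]
-3 -3 [2.6 2.7 2.7 2.6 2.5 2.3 2. ] [-0.1  0.4  0.7  0.8  1. ]
-3 -1.5 [2.4 2.4 2.3 2.2 2.  1.8 1.3] [0.3 0.8 1.  1.2 1.3]
-3 0 [2.1 2.1 1.9 1.8 1.5 1.2 0.6] [0.7 1.1 1.4 1.5 1.6]
-3 1.5 [ 1.9  1.7  1.6  1.3  1.   0.6 -0.2] [1.1 1.5 1.7 1.8 1.9]
-1.5 -3 [2.1 2.3 2.3 2.4 2.3 2.3 2. ] [0.2 0.5 0.6 0.8 0.8]
-1.5 -1.5 [1.9 2.  2.  2.  1.9 1.7 1.4] [0.6 0.8 1.  1.1 1.1]
-1.5 0 [1.7 1.7 1.6 1.5 1.4 1.1 0.7] [0.9 1.2 1.3 1.4 1.4]
-1.5 1.5 [ 1.4  1.4  1.3  1.1  0.9  0.6 -0. ] [1.3 1.6 1.7 1.7 1.7]
0 -3 [1.6 1.8 2.  2.1 2.2 2.2 2.1] [0.4 0.5 0.6 0.6 0.6]
0 -1.5 [1.4 1.6 1.7 1.7 1.7 1.6 1.4] [0.7 0.9 1.  1.  0.9]
0 0 [1.2 1.3 1.3 1.3 1.2 1.1 0.8] [1.1 1.3 1.3 1.3 1.2]
0 1.5 [1.  1.  0.9 0.9 0.7 0.5 0.1] [1.5 1.6 1.6 1.6 1.5]
1.5 -3 [1.1 1.4 1.6 1.8 1.9 2.  2.1] [0.5 0.6 0.6 0.5 0.4]
1.5 -1.5 [0.9 1.1 1.3 1.4 1.5 1.5 1.5] [0.9 0.9 0.9 0.8 0.7]
1.5 0 [0.7 0.9 1.  1.  1.  1.  0.8] [1.3 1.3 1.3 1.2 1. ]
1.5 1.5 [0.5 0.6 0.6 0.6 0.6 0.4 0.2] [1.7 1.7 1.6 1.5 1.3]
```

Crescent of rocker visible under the ring in both views suggests the ring is ~2 mm too far to +y. I'll correct that and recheck.

```bash
python3 -m handwheel '[[0,0,0,-0.008,-0.003,0,1],[0,0,0,-0.008,-0.003,0,1]]'
python3 - <<'E'
from ov import *
for name,cols in(("scene",range(306,338,3)),("side",range(277,302,3))):
    fr=[camera(name) for _ in range(4)];g=np.mean([f["img"].astype(float) for f in fr],0)
    for u in cols:
        r=range(246,262) if name=="scene" else range(190,204)
        print(name,u,r[0],g[r[0]:r[-1],u].mean(-1).astype(int))
E
```

```text
clock: 8.43
tool_pos: [517.2, -116.0, 291.0]
eef_rot: [[-0.076, 0.997, -0.0], [0.997, 0.076, -0.0], [-0.0, -0.0, -1.0]]
force: [-0.4, -0.3, -2.9]
width: 15.4
scene 306 246 [120 121 122 126 124 125 122 119 128 148 167 180 184 178 159]
scene 309 246 [119 124 126 127 123 123 129 131 131 137 153 171 181 180 180]
scene 312 246 [110 126 118 103 103 115 127 129 136 164 195 198 185 181 180]
scene 315 246 [128 131 131 130 131 131 131 133 134 141 169 199 199 184 179]
scene 318 246 [131 131 130 131 133 135 132 114  91  98 142 189 205 192 182]
scene 321 246 [131 130 138 160 175 160 139 126 119 125 145 186 208 196 184]
scene 324 246 [128 135 172 201 188 154 139 138 136 138 159 193 207 193 182]
scene 327 246 [117 158 196 196 167 142 136 135 135 147 180 203 196 182 173]
scene 330 246 [177 197 189 159 136 130 130 132 150 179 196 187 171 160 144]
scene 333 246 [197 168 136 125 123 126 132 152 175 182 177 168 148 141 140]
scene 336 246 [128 134 141 151 163 171 174 175 174 169 153 145 149 140 129]
side 277 190 [157 161 163 166 168 168 165 152 126 140 155 159 152]
side 280 190 [156 128 117 142 169 185 179 168 166 174 167 159 153]
side 283 190 [190 178 172 172 173 177 189 194 181 175 163 157 153]
side 286 190 [186 197 183 177 174 175 179 190 194 181 170 157 155]
side 289 190 [148 187 188 180 178 176 176 183 194 184 178 171 163]
side 292 190 [137 186 189 179 175 174 174 183 194 182 169 155 149]
side 295 190 [180 194 179 171 169 167 169 180 191 176 169 166 155]
side 298 190 [192 179 161 143 136 156 175 183 175 168 167 168 164]
side 301 190 [157 142 130 127 147 168 175 170 166 166 167 167 163]
```

```bash
python3 -m handwheel '[[0,0,0,0,0,0.01,1],[0,0,0,0,0,0.02,1],[0,0,0,0,0,0.026,1],[0,0,0,0,0,0.026,1]]'
python3 -c "
from h import *
c=camera('side');crop(c,268,176,316,212,16,'pics/s7.png');c=camera('scene');crop(c,300,225,355,275,14,'pics/c7.png');print(bot.observe()['force'],bot.observe()['tool_pos'])"
```

```text
clock: 9.32
tool_pos: [517.2, -115.8, 284.3]
eef_rot: [[-0.076, 0.997, -0.0], [0.997, 0.076, 0.0], [0.0, -0.0, -1.0]]
force: [-0.1, 0.5, -2.7]
width: 15.5
[-0.50198388  0.51206598 -2.69189194] [ 517.24270364 -115.87064172  284.47502683]
```

View pics/c7.png

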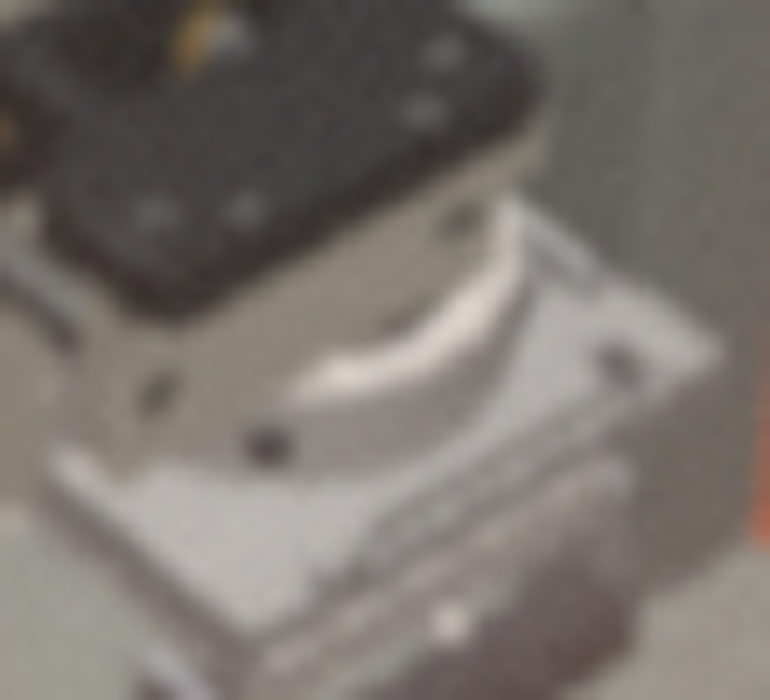

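View pics/s7.png

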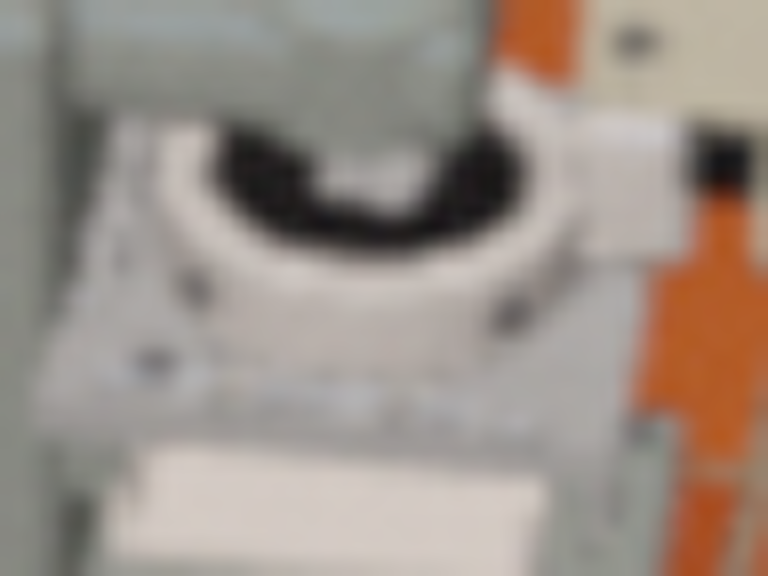

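The ring is below guide height with negligible force, so it sits between the guides. Lowering the last 1.5 mm.

```bash
python3 -m handwheel '[[0,0,0,0,0,0.004,1],[0,0,0,0,0,0.008,1],[0,0,0,0,0,0.008,1]]'
```

```text
clock: 9.8
tool_pos: [517.2, -115.9, 283.0]
eef_rot: [[-0.076, 0.997, 0.0], [0.997, 0.076, -0.0], [-0.0, 0.0, -1.0]]
force: [-3.2, -0.0, 4.0]
width: 15.7
```

Contact at exactly the seated height (283.0). Releasing, and lifting straight up.

```bash
python3 -m handwheel '[[0,0,0,0,0,0,0.2],[0,0,0,0,0,0,-0.1],[0,0,0,0,0,0,-0.1],[0,0,0,0,0,0,-0.1],[0,0,0,0,-0.02,-0.1,-0.1],[0,0,0,0,-0.1,-0.25,-0.1],[0,0,0,0,-0.2,-0.4,-0.1],[0,0,0,0,-0.2,-0.5,-0.3],[0,0,0,0,-0.2,-0.5,-0.5]]'
python3 - <<'E'
from ov import *
c=camera('side');crop(c,255,145,335,225,8,'pics/s8.png');np.save("side.npy",cloud(c))
c=camera('scene');crop(c,280,200,360,300,6.5,'pics/c8.png');np.save("scene.npy",cloud(c))
crop(c,230,290,350,390,6,'pics/cm8.png')
E
```

```text
clock: 10.92
tool_pos: [467.7, -119.9, 409.5]
eef_rot: [[-0.076, 0.997, 0.004], [0.997, 0.076, -0.002], [-0.003, 0.004, -1.0]]
force: [-0.3, 0.1, -0.5]
width: 66.0
```

View pics/s8.png

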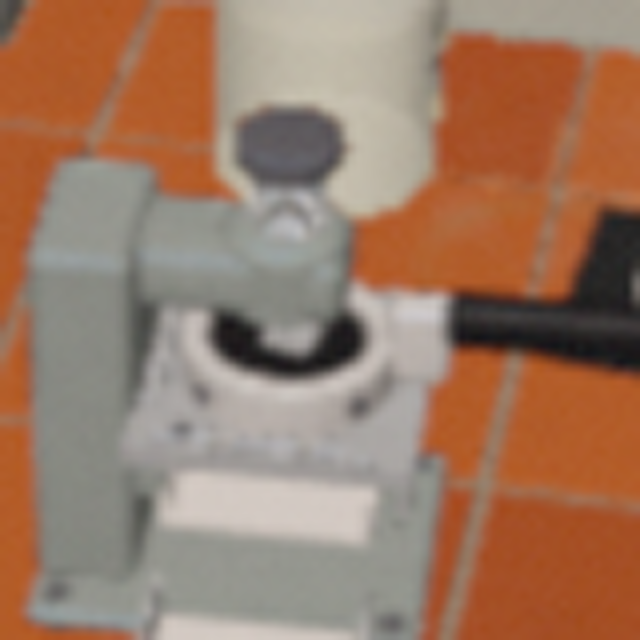

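View pics/c8.png

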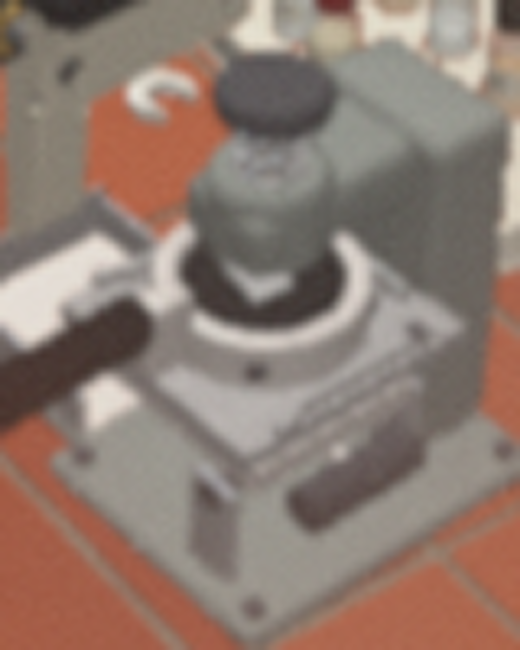

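The ring sits inside the guides (guides visible at both sides, ring under the plunger foot). I'll check flatness numerically and refine the mallet pose.

```bash
python3 - <<'E'
from fit import *
for n,b in(("side",(276,182,304,205)),("scene",(302,234,340,262))):
    b=sel(n,b,101,109)
    for _ in range(4):
        A=np.c_[b[:,:2]-[595,-110],np.ones(len(b))];k=np.linalg.lstsq(A,b[:,2],rcond=None)[0];r=b[:,2]-A@k;b=b[abs(r)<1.5]
    print(n,k[2].round(1),np.degrees(k[:2]).round(2),len(b))
print("plunger",mec(sel("side",(283,156,300,172),182,192)),mec(sel("scene",(308,204,338,226),182,192)))
print("mallet",mec(sel("scene",(300,315,340,350),74,82)),mec(sel("side",(330,155,360,185),74,82)))
print("mh",pca(sel("scene",(250,310,306,345),45,60)),pca(sel("side",(345,172,370,210),45,60)))
print(bot.observe()["qpos"].round(1))
E
```

```text
side 105.4 [ 1.28 -0.52] 155
scene 104.7 [ 0.22 -0.56] 274
plunger (array([ 596.2, -108.1]), 20.5, 111, np.float64(186.8), array([ 595.7, -105.6])) (array([ 594.8, -111.6]), 20.2, 188, np.float64(186.6), array([ 593.6, -113.9]))
mallet (array([ 460.1, -286.2]), 26.1, 507, np.float64(77.8), array([ 459.3, -287.9])) (array([ 461.1, -284.6]), 26.2, 127, np.float64(78.3), array([ 460.7, -280.9]))
mh (array([ 419.1, -212.6]), np.float64(-62.2), np.float64(-59.2), np.float64(57.7), 470, np.float64(55.8)) (array([ 424.5, -211.5]), np.float64(115.6), np.float64(-68.6), np.float64(63.6), 190, np.float64(58.9))
[ -27.6    7.7   96.6    0.    75.7 -122. ]
```

```bash
python3 -c "
from fit import *
for u,v in((400,340),(415,315),(380,375),(420,380),(365,380),(410,330)):print(u,v,P['scene'][v,u].round())"
python3 -m handwheel '[[0,0,0.03,-0.1,-0.01,0.0,-0.6],[0,0,0.06,-0.3,-0.03,0.1,-0.9],[0,0,0.09,-0.5,-0.06,0.2,-1],[0,0,0.12,-0.62,-0.078,0.32,-1],[0,0,0.15,-0.658,-0.078,0.42,-1],[0,0,0.178,-0.658,-0.078,0.44,-1],[0,0,0.178,-0.658,-0.078,0.44,-1],[0,0,0.178,-0.658,-0.078,0.44,-1]]'
python3 - <<'E'
from fit import *
c=camera("wrist");cv2.imwrite("pics/w9.png",c["img"][:,:,::-1]);np.save("wrist.npy",cloud(c));print(bot.observe()["tool_pos"])
c=camera("scene");crop(c,250,180,410,390,2.8,"pics/c9.png")
E
```

```text
400 340 [ 582. -372.   59.]
415 315 [ 590. -385.  139.]
380 375 [ 386. -489.  270.]
420 380 [ 433. -515.  251.]
365 380 [ 369. -482.  266.]
410 330 [ 583. -387.  104.]
clock: 12.02
tool_pos: [460.5, -285.0, 297.0]
eef_rot: [[0.862, 0.508, -0.001], [0.508, -0.862, 0.001], [-0.0, -0.001, -1.0]]
force: [-0.9, -0.3, -0.1]
width: 93.1
[ 460.57502041 -284.96981092  297.39206638]
```

View pics/w9.png

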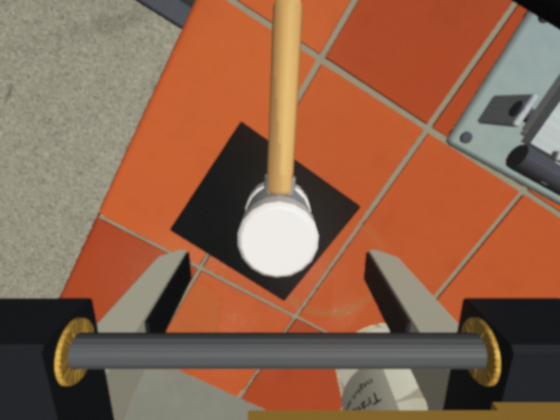

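View pics/c9.png

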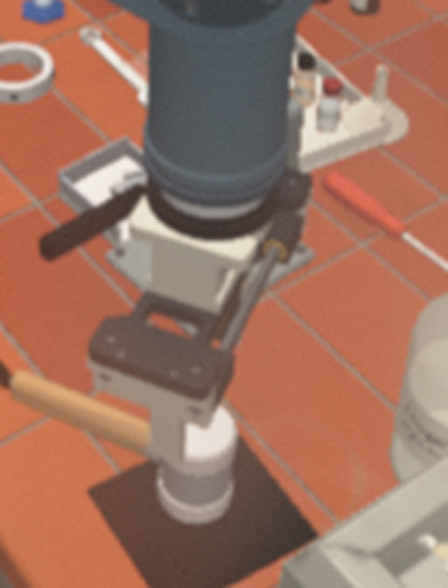

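Wrist view: the mallet head (278,236) is centred between the fingers and the handle points straight up in the image, so the jaws are across it. I'll check its top position from depth, then descend.

```bash
python3 - <<'E'
from fit import *
P["w"]=np.load("wrist.npy");print(mec(sel("w",(230,190,325,282),74,82)),pca(sel("w",(265,0,305,180),45,60)))
E
python3 -m handwheel '[[0,0,0,0,0,0.08,-1],[0,0,0,0,0,0.18,-1],[0,0,0,0,0,0.26,-1],[0,0,0,0,0,0.296,-1],[0,0,0,0,0,0.296,-1]]'
```

```text
(array([ 460.9, -285.7]), 25.9, 4727, np.float64(77.1), array([ 460.1, -284.1])) (array([ 418.5, -205.7]), np.float64(-62.0), np.float64(-50.1), np.float64(58.0), 5051, np.float64(54.5))
clock: 12.75
tool_pos: [460.4, -285.1, 223.4]
eef_rot: [[0.863, 0.505, -0.0], [0.505, -0.863, 0.0], [-0.0, -0.0, -1.0]]
force: [0.6, -0.4, 0.5]
width: 92.6
```

```bash
python3 -m handwheel '[[0,0,0,0,0,0,1],[0,0,0,0,0,0,1],[0,0,0,0,0,0,1],[0,0,0,0,0,0,1],[0,0,0,0,0,0,1],[0,0,0,0,0,-0.02,1],[0,0,0,0,0,-0.08,1],[0,0,0,0,0,-0.2,1],[0,0,0,0,0,-0.4,1],[0,0,0,0,0,-0.6,1],[0,0,0,0,0,-0.8,1],[0,0,0,0,0,-0.82,1]]'
python3 - <<'E'
from fit import *
c=camera("scene");crop(c,210,170,370,350,3.3,"pics/c10.png");c=camera("side");crop(c,270,90,400,200,5,"pics/s10.png");print(bot.observe()["tool_pos"])
E
```

```text
clock: 14.25
tool_pos: [460.8, -285.4, 433.5]
eef_rot: [[0.864, 0.504, 0.007], [0.504, -0.863, -0.006], [0.003, 0.009, -1.0]]
force: [0.4, -0.2, -3.9]
width: 51.4
[ 460.17968833 -284.92770366  428.96347599]
```

View pics/c10.png

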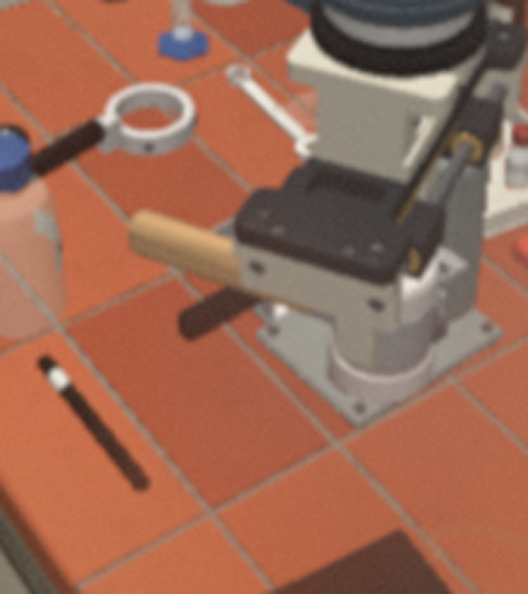

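View pics/s10.png

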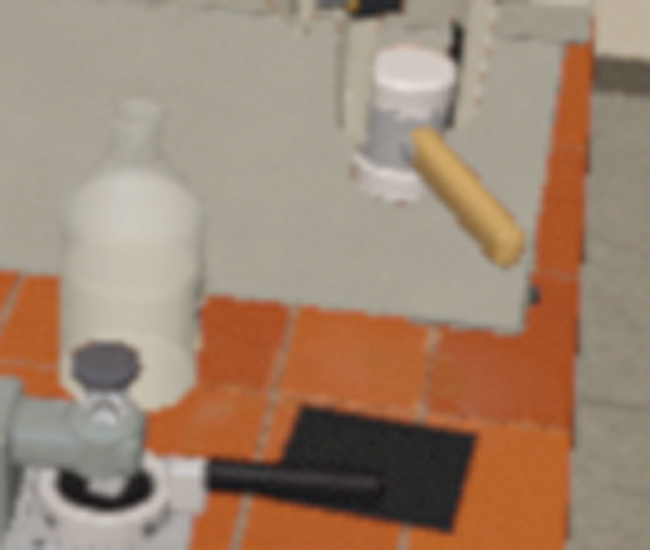

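Mallet is held level, width 51.4. Moving above the plunger.

```bash
python3 -m handwheel '[[0,0,0,0.06,-0.02,-0.05,1],[0,0,0,0.18,-0.07,-0.09,1],[0,0,0,0.34,-0.14,-0.09,1],[0,0,0,0.52,-0.21,-0.09,1],[0,0,0,0.68,-0.28,-0.09,1],[0,0,0,0.78,-0.32,-0.09,1],[0,0,0,0.82,-0.335,-0.09,1],[0,0,0,0.82,-0.335,-0.09,1],[0,0,0,0.82,-0.335,-0.09,1]]'
python3 - <<'E'
from fit import *
c=camera("scene");crop(c,250,130,390,290,3.7,"pics/c11.png");c=camera("side");crop(c,245,90,345,230,4.2,"pics/s11.png");o=bot.observe();print(o["tool_pos"],o["force"])
E
```

```text
clock: 15.48
tool_pos: [594.8, -110.2, 450.7]
eef_rot: [[0.864, 0.503, -0.001], [0.503, -0.864, -0.0], [-0.001, -0.0, -1.0]]
force: [-0.5, -0.7, -3.8]
width: 51.4
[ 594.77025522 -110.45398249  451.02961652] [ 0.30486505  0.05766532 -3.06252608]
```

View pics/c11.png

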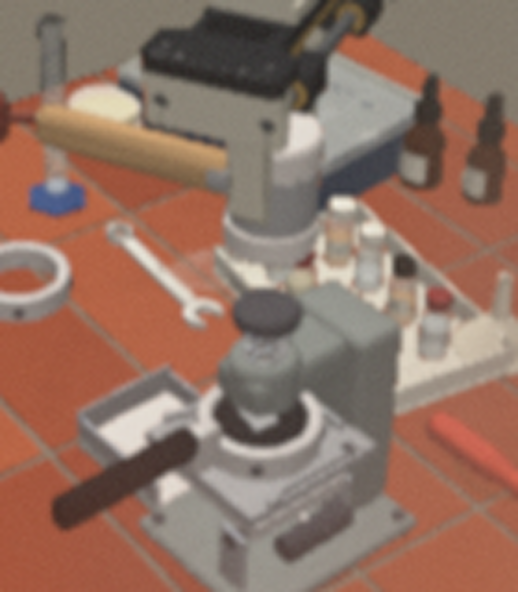

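View pics/s11.png

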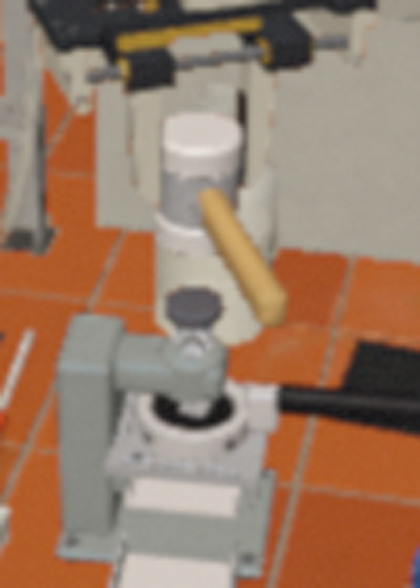

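```bash
python3 -m handwheel '[[0,0,0,0,0,0.1,1],[0,0,0,0,0,0.268,1],[0,0,0,0,0,0.268,1],[0,0,0,0,0,0.1,1],[0,0,0,0,0,0,1],[0,0,0,0,0,-0.05,1],[0,0,0,0,0,-0.05,1],[0,0,0,0,0,-0.05,1]]'
python3 - <<'E'
from fit import *
c=camera("scene");crop(c,250,130,390,290,3.7,"pics/c12.png");c=camera("side");crop(c,245,90,345,260,3.5,"pics/s12.png");o=bot.observe();print(o["tool_pos"],o["force"])
E
```

```text
clock: 16.58
tool_pos: [594.9, -109.6, 462.1]
eef_rot: [[0.864, 0.504, -0.002], [0.504, -0.864, 0.001], [-0.002, -0.002, -1.0]]
force: [0.4, 1.4, -2.1]
width: 51.9
[ 595.06293569 -109.51147345  462.02868828] [-0.84322534 -0.37712464 -2.98566452]
```

View pics/c12.png

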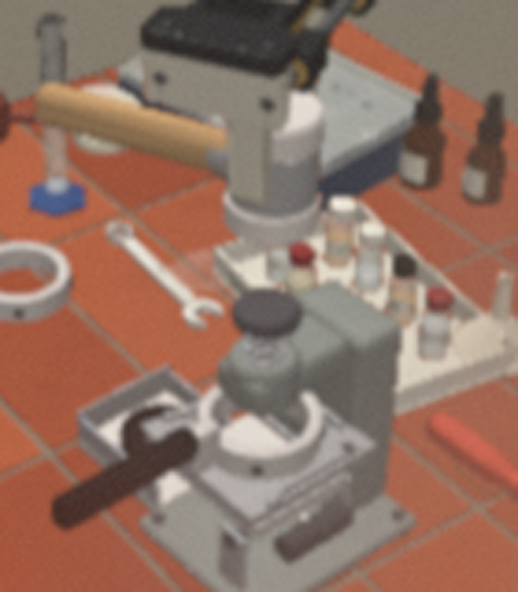

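View pics/s12.png

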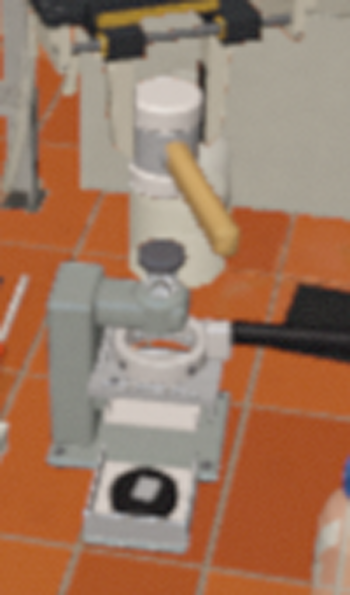

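The mount is in the tray (side crop (145,492)), the plunger is back up, and the holder is still seated. I'll check for mallet slip in the grip, then return it.

```bash
python3 - <<'E'
from fit import *
c=camera("side");P["side"]=cloud(c);c=camera("scene");P["scene"]=cloud(c)
for n,b in(("side",(280,108,308,130)),("scene",(322,150,345,175))):
    p=sel(n,b,305,325);print(n,np.median(p[:,2]),mec(p))
o=bot.observe();R=o["eef_rot"];d=np.array([460.4,-285.1,462])-o["tool_pos"];print(R.T@d/250)
E
```

```text
side 317.937554886008 (array([ 589.6, -103.3]), 35.6, 307, np.float64(315.8), array([ 591.5, -100.3]))
scene 316.8319266683043 (array([ 602.1, -116.6]), 38.0, 191, np.float64(315.2), array([ 596.8, -132.1]))
[-0.81980051  0.33487368  0.00215739]
```

```bash
python3 -m handwheel '[[0,0,0,-0.06,0.02,0,1],[0,0,0,-0.18,0.07,0,1],[0,0,0,-0.34,0.14,0,1],[0,0,0,-0.52,0.21,0,1],[0,0,0,-0.68,0.28,0.1,1],[0,0,0,-0.78,0.32,0.3,1],[0,0,0,-0.82,0.335,0.5,1],[0,0,0,-0.82,0.335,0.7,1],[0,0,0,-0.82,0.335,0.8,1],[0,0,0,-0.82,0.335,0.88,1],[0,0,0,-0.82,0.335,0.91,1],[0,0,0,-0.82,0.335,0.91,1]]'
python3 - <<'E'
from fit import *
c=camera("scene");crop(c,230,280,370,400,5.5,"pics/c13.png");c=camera("side");crop(c,310,130,400,220,6,"pics/s13.png");o=bot.observe();print(o["tool_pos"],o["force"])
E
```

```text
clock: 18.27
tool_pos: [460.1, -285.5, 236.0]
eef_rot: [[0.864, 0.504, -0.0], [0.504, -0.864, 0.0], [-0.0, -0.0, -1.0]]
force: [-0.4, 0.3, -2.0]
width: 51.8
[ 460.58924453 -285.60768291  236.95976516] [ 0.42271991 -0.68393342 -2.23318092]
```

View pics/c13.png

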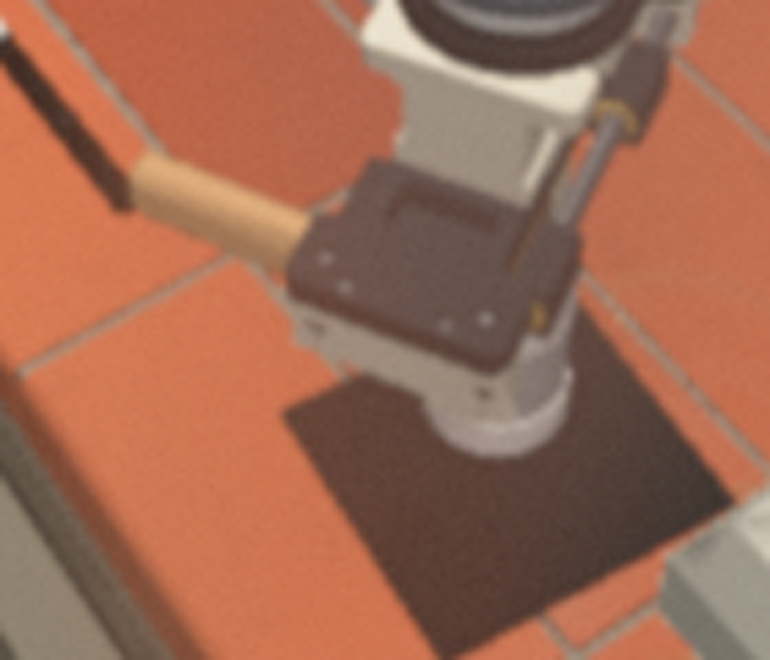

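View pics/s13.png

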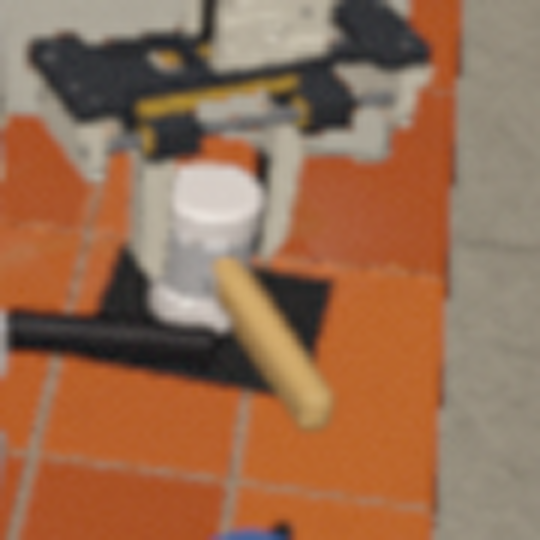

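```bash
python3 -m handwheel '[[0,0,0,0,0,0.02,1],[0,0,0,0,0,0.036,1],[0,0,0,0,0,0.042,1],[0,0,0,0,0,0.046,1],[0,0,0,0,0,0.046,1]]'
```

```text
clock: 19.0
tool_pos: [460.4, -285.2, 224.4]
eef_rot: [[0.864, 0.504, -0.0], [0.504, -0.864, 0.0], [-0.0, -0.0, -1.0]]
force: [-0.2, 0.0, -3.4]
width: 51.8
```

```bash
python3 -m handwheel '[[0,0,0,0,0,0.003,1],[0,0,0,0,0,0.006,1],[0,0,0,0,0,0.006,1]]'
```

```text
clock: 19.38
tool_pos: [460.4, -285.1, 223.0]
eef_rot: [[0.864, 0.504, -0.0], [0.504, -0.864, 0.0], [-0.0, -0.0, -1.0]]
force: [-0.1, -0.0, -2.7]
width: 51.7
```

```bash
python3 -m handwheel '[[0,0,0,0,0,0.003,1],[0,0,0,0,0,0.006,1],[0,0,0,0,0,0.006,1]]'
```

```text
clock: 19.75
tool_pos: [460.4, -285.2, 221.8]
eef_rot: [[0.864, 0.504, 0.0], [0.504, -0.864, -0.0], [0.0, 0.0, -1.0]]
force: [-1.8, 0.6, 0.5]
width: 52.0
```

Pad contact (force rose from -3 N to +0.5 N). Releasing and retreating straight up.

```bash
python3 -m handwheel '[[0,0,0,0,0,0,-0.4],[0,0,0,0,0,0,-1],[0,0,0,0,0,0,-1],[0,0,0,0,0,0,-1],[0,0,0,0,0,0,-1],[0,0,0,0,0,-0.1,-1],[0,0,0,0,0,-0.3,-1],[0,0,0,0,0,-0.5,-1],[0,0,0,0,0,-0.7,-1],[0,0,0,0,0,-0.9,-1],[0,0,0,0,0,-0.9,-1]]'
python3 - <<'E'
from fit import *
c=camera("scene");cv2.imwrite("pics/c14.png",c["img"][:,:,::-1]);P["scene"]=cloud(c)
c=camera("side");cv2.imwrite("pics/s14.png",c["img"][:,:,::-1]);P["side"]=cloud(c);crop(c,245,130,385,260,5,"pics/s14z.png")
print("mallet",mec(sel("scene",(300,315,340,350),74,82)),mec(sel("side",(330,155,360,185),74,82)))
o=bot.observe();print(o["tool_pos"],o["width"],o["force"],o["clock"])
b=sel("side",(260,225,302,250),20,32);print("mount",mec(b))
E
```

```text
clock: 21.12
tool_pos: [460.9, -285.6, 451.2]
eef_rot: [[0.864, 0.504, 0.007], [0.504, -0.864, -0.006], [0.003, 0.009, -1.0]]
force: [-0.2, -0.6, -1.7]
width: 93.1
mallet (array([ 460.2, -286.4]), 26.7, 503, np.float64(77.7), array([ 459.5, -288.1])) (array([ 460.5, -283.2]), 26.7, 123, np.float64(78.0), array([ 460.7, -282.1]))
[ 460.27307062 -285.02137492  446.47668446] 93.14397424544839 [-1.07351369  0.38736803 -0.50132327] 21.225
mount (array([588.9,  -6.2]), 49.0, 358, np.float64(26.3), array([586.7,  -4.1]))
```

View pics/c14.png

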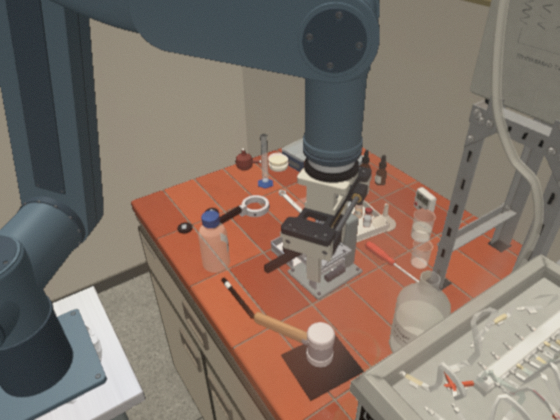

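View pics/s14.png

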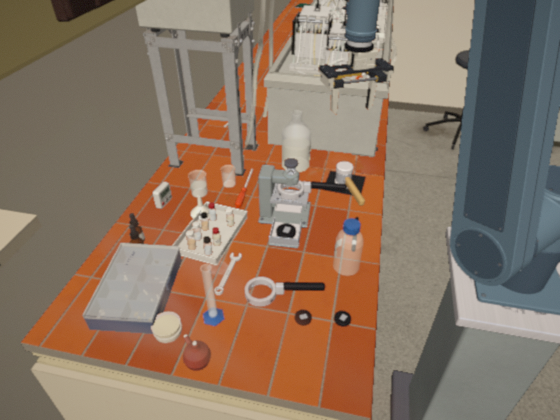

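View pics/s14z.png

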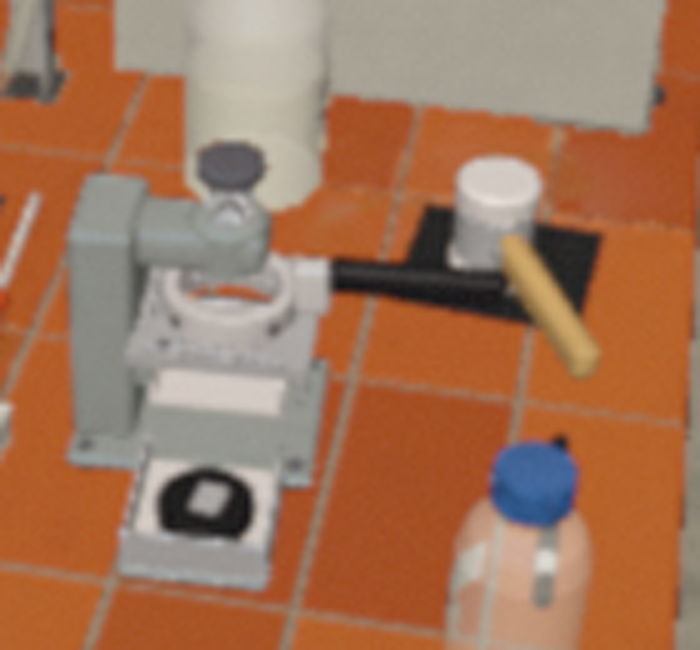

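All is in place: the mount is flat in the tray, the holder is on the stand, the mallet is upright on its pad with its top at z 78, and the bystanders are untouched. Handing in.

```bash
python3 -c "
from workcell import workorder
print(workorder.sign_off())"
```

```text
the job is handed in; nothing more can be done
None
```

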